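Fetch the sold gift box from behind two others

TASK

The purple gift box at the back of the wooden display tray has been sold. Move the white box and the blue box out of the way and stand both on the light wooden waiting board, then set the purple box on the middle of the marble slab, and only then put the white and blue boxes back in the display tray, each exactly where it stood and square to the tray. Keep all boxes upright, do not disturb the cocoa tin and the date stamp, and let go of everything at the end.

Things in the scene. Friction and masses are not known exactly. Their poses are not given: they have to be found in the camera images.
- purple_box: Deep purple loose box with gold ribbon, 64 x 64 mm, 56 mm high (hard faces 62 mm apart), about 110 g. Starts in the rear stall of the display tray: cheeks 8 to 10 mm from its left and right, 33 mm free behind it, the front box about 8 mm before it; with that gone, grip it across front and back. Origin: centre of underside; x, y square to its faces, z up.
- white_box: White loose box with red ribbon and small red bow, 62 x 62 mm, 54 mm high without the bow (61 with), about 110 g. Starts on the front or the side place of the display tray (it and the blue box swap at random). Origin: centre of underside; x, y square to its faces, z up.
- blue_box: Blue loose box with white ribbon and small white bow, 62 x 62 mm, 54 mm high without the bow (61 with), about 110 g. Starts on the front or the side place of the display tray (it and the white box swap at random). Origin: centre of underside; x, y square to its faces, z up.
- display_tray: Fixed brown wooden tray, open at the front and top; floor 6 mm, walls and two inner cheeks 8 mm thick, 50 mm high. Origin: on the table under the front place; x to the tray's back, y to its left, z up. Inside: x -45 to 136, y -115 to 68 mm. Grey felt squares: front place (0, 0), side place (0, -72), rear stall (70, 0); its cheeks at y = 44 and -44 run from x = 45 to the back.
- front_place (a point): Centre of the front place of the display tray, on its floor, 6 mm above the table; axes as the display tray. The box on it stands 10 mm from the box on the side place, and 37 mm from the tray's left wall: with the side box gone it can be gripped across its left and right faces (along the tray's y).
- side_place (a point): Centre of the side place of the display tray, on its floor, 6 mm above the table, 72 mm to the right (-y) of the front place; axes as the display tray. The box on it has free room before and behind it and can be gripped across its front and back faces (along the tray's x).
- waiting_board: Fixed light wooden serving board, 140 x 180 mm, top 8 mm above the table: the side area where the white and blue boxes wait, side by side along its long direction. Origin: centre of its underside, on the table; x along the 140 mm, y along the 180 mm, z up.
- marble_slab: Fixed white marble slab, 100 x 100 mm, top 8 mm above the table, with a thin brass square outline in its middle: where the sold box goes. Origin: centre of its underside, on the table; z up.
- cocoa_tin: Bystander: loose green round tin with gold lid, 68 mm across, 91 mm high; origin: centre of underside. Also here, fixed: a tall glass jar (216 mm across, 237 mm high, axis at x = 0.48, y = -0.09 m) between the display tray and the two boards: carry things over it; and a crate 0.36 m high beyond the boards, nearest corner about x = 0.49, y = 0.45 m.
- date_stamp: Bystander: small wooden date stamp with a turned handle, 30 x 50 mm, 68 mm high, loose. Origin: centre of its underside.
Not all that is in view belongs to the job. What is meant by the white_box is not black, and is the larger of those in its own colour.

How it is judged:
By the outcome, as a careful person would: the job done as asked, in the order asked, and still so for the second after the job is handed in, with the robot touching nothing.
It also fails if it takes over 144 s, if anything falls off the work surface, if the arm or the gripper's body presses on something with over 40 N, if the wrist force passes 120 N, or if a joint passes its speed limit or range.

ROBOT

A 6-joint arm with a two-finger parallel gripper is mounted at the origin on a cart in front of the work surface, level with it; the furniture and walls round the work are solid. World frame = base frame: x ahead of the robot, y to its left, z up, the work surface at z = 0. Lengths are in m, angles in rad, forces in N, time in s.
With the tool pointing down it reaches from about 0.4 to 0.825 m from the base axis. Payload 7 kg.
Tool frame: the origin (TCP) lies between the finger pads; the fingertips stand 25 mm ahead of it and the grasp point (between the pads) lies 6 mm ahead of it (arm.tip_extent is the z of the fingertips in the tool frame, in m); z points along the fingers, x is the direction in which the jaws open and shut, and the axes are right-handed (so a half turn about z gives the same grasp; the last joint's range is limited). The gripper opens to 88 mm and grips with 3 to 60 N. Pads are 19 mm wide; open, the fingers measure 130 mm over their backs; the gripper's body (78 mm by 193 mm) begins 47 mm behind the grasp point.
Start: joints at [-0.959, 0.359, 0.012, 0, -1.224, -0.288], TCP at [0.215, -0.64, 0.252] pointing down, gripper open.
Joint ranges: [-3.07, 3.07], [-1.43, 2.12], [-1.02, 1.25], [-3.03, 1.67], [-3.05, -0], [-3.03, 3.03]. Speed limits (rad/s): [2.39, 2.39, 3.01, 3.14, 3.14, 3.14].

INTERFACE

Orientations are given as [roll, pitch, yaw] about the fixed x, y, z axes, in that order (R = Rz(yaw) Ry(pitch) Rx(roll)).
In Python, from station import monitor, grab_frame, job_done, arm gives the robot as it stands.
- The arm moves only by the shell command python3 -m jog 'ROWS' [FORCE]. ROWS is JSON, a list that holds one entry, the list of rows, each a list of 7 numbers: the shift along the world's x, y, z in m, then the turn, a rotation vector about the world's x, y, z in rad, then the opening, from 0 (shut) to 1 (fully open). In form: [[[dx, dy, dz, ax, ay, az, claw], ...]]. A call has 1 to 20 rows; each row shifts and turns the commanded pose from where the row before left it; what a row does not reach is not made up. A row lasts 1/8 s, in which the tool goes at most 62.5 mm and 10.7 degrees, less where a joint would pass 70% of its speed; a pose out of reach is approached as far as the arm can. A call is refused whole if a number of a shift passes 0.0625 or a number of a turn 0.188, either way. A call with a gripper value outside its range is refused whole. The fingers move at their own pace and stop on an object; FORCE is the grip in N (left out, the last holds). Time passes only in rows, so rows that do not move let the fingers close. It gives the time, the measured TCP pose, the force and the opening at its end, in the units of the state.
- monitor.get_state(): the state, without advancing time (a new reading comes with each control period).
- grab_frame(name): name is "side" or "top" or "wrist"; returns a dict with "pixels" (480x640x3 uint8, red, green, blue), "K" (3x3 intrinsics, pixels), "view" (4x4, takes a point from world to camera coordinates); the wrist camera has in their place "hand_eye" (4x4, takes a point from camera to tool coordinates, whose origin is the TCP and whose axes are the tool frame's). Camera axes: x right, y down, z forward; pixel columns grow to the right and rows downward; lengths in m; the calibration is good to about 2 mm. A picture is of the moment at which its call begins: read the wrist's pose just before it. There is no depth.
- job_done(): hands the job in, once; it reports no verdict.
The state is a dict: "t": time; "q": joint angles; "qd": joint speeds; "joint_efforts": joint torques, N m; "eef_pos": TCP position; "ee_rot": TCP orientation; "force": force on the tool from outside, world axes, zero at the start; "moment": the same for the moment, N m; "width": finger opening in m.
Only numpy, scipy, OpenCV 4.12 (cv2) and the standard library are available. Lean on these libraries where they do the work, as an engineer would, in place of code of your own. Each camera call takes 0.05 s, during which the arm holds its last target.

## Working session

There is one attempt and no reset: what is moved stays moved. The work goes in short steps, Python scripts to look and compute and a shell command to move; the robot and the scene stay as the last step left them, time stands still between calls to the robot, and variables do not carry over. Pictures are saved under pics/ and viewed, and the job is handed in when it is done.

```bash
mkdir -p pics; ls; python3 - <<'E'
from station import monitor, grab_frame, arm
import cv2, numpy as np
s=monitor.get_state();print(s)
print(arm.tip_extent)
for n in ["side","top","wrist"]:
    f=grab_frame(n);cv2.imwrite(f"pics/{n}0.png",f["pixels"][:,:,::-1]);
    print(n,f["K"],f.get("view"),f.get("hand_eye"))
E
```

```text
pics
{'t': 0.0, 'q': array([-9.58959817e-01,  3.59405489e-01,  1.10808640e-02, -3.21518466e-04,
       -1.22408018e+00, -2.88091024e-01]), 'qd': array([-1.23076522e-03,  2.13379315e-03,  4.96304900e-06, -1.62032200e-03,
       -5.35072820e-04,  3.13333107e-05]), 'joint_efforts': array([ 1.39874439e-03, -5.82722354e+01,  2.93060035e+01,  6.99756235e+00,
        7.08594176e-03, -2.12913192e-04]), 'eef_pos': array([ 0.21456362, -0.6395402 ,  0.25062535]), 'ee_rot': array([-3.14142540e+00, -1.62806741e-03,  1.89443218e+00]), 'force': array([-0.16236767, -0.26056087,  0.68711865]), 'moment': array([-0.02254032, -0.03092496, -0.03474366]), 'width': 0.08734896335540006}
0.025
side [[464.33634401   0.         323.39755468]
 [  0.         464.33634401 234.8525735 ]
 [  0.           0.           1.        ]] [[ 0.91369013  0.40640017 -0.00304219 -0.42879403]
 [ 0.34202013 -0.77294785 -0.53439111 -0.318258  ]
 [-0.21952809  0.48722739 -0.84523186  1.6176363 ]
 [ 0.          0.          0.          1.        ]] None
top [[512.12213223   0.         328.02018276]
 [  0.         512.12213223 231.55106294]
 [  0.           0.           1.        ]] [[-2.66046596e-02 -9.99641099e-01 -3.14075037e-03 -1.37811996e-01]
 [-9.93803121e-01  2.67882272e-02 -1.07878396e-01  5.37247999e-01]
 [ 1.07923814e-01  2.51219505e-04 -9.94159136e-01  1.50804942e+00]
 [ 0.00000000e+00  0.00000000e+00  0.00000000e+00  1.00000000e+00]] None
wrist [[401.80805056   0.         321.79620885]
 [  0.         401.80805056 236.67209068]
 [  0.           0.           1.        ]] None [[ 9.99999724e-01 -4.53611925e-06  7.43186211e-04  9.40276975e-04]
 [-2.19500342e-04  9.53570270e-01  3.01170536e-01 -8.31032746e-02]
 [-7.10046421e-04 -3.01170616e-01  9.53570006e-01 -1.32665549e-01]
 [ 0.00000000e+00  0.00000000e+00  0.00000000e+00  1.00000000e+00]]
```

View pics/side0.png

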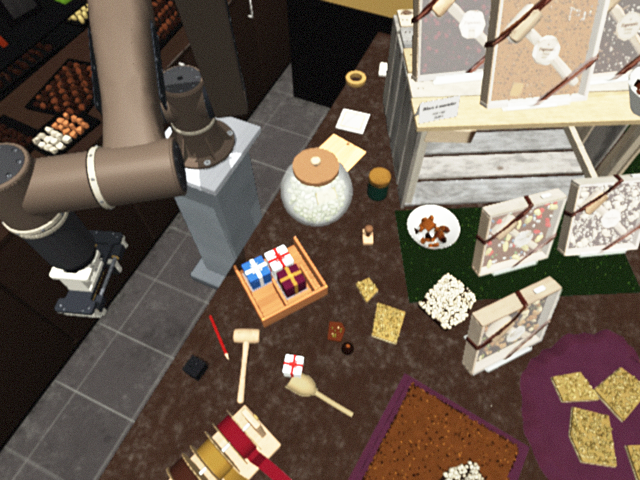

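View pics/top0.png

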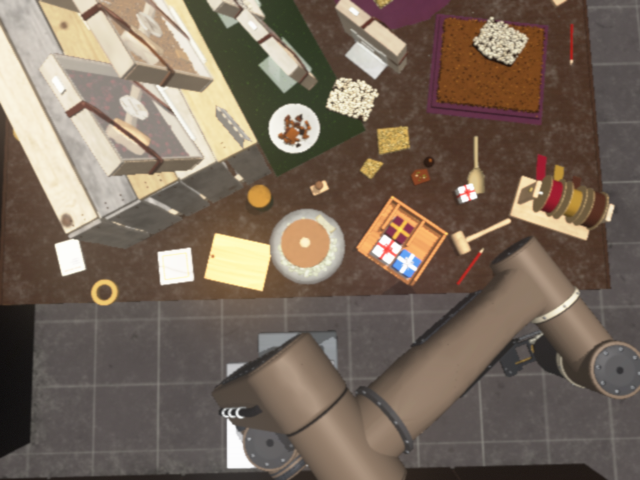

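View pics/wrist0.png

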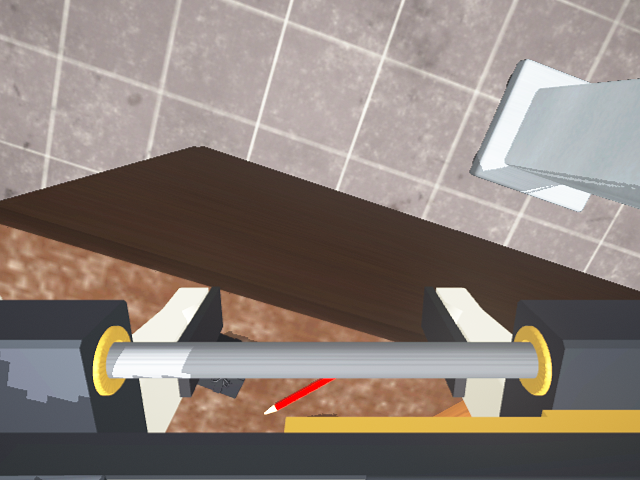

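The top view shows the tray at about (403,240): white box (388,249), blue (407,263), purple (400,228). The board is at (238,262), and a small decoy white box is at (466,193). There are two pale squares, at (175,266) and (70,257), so I'll zoom in on those.

```bash
python3 - <<'E'
import cv2,numpy as np
t=cv2.imread("pics/top0.png")
a=cv2.resize(t[180:300,340:470],None,fx=5,fy=5,interpolation=cv2.INTER_CUBIC);cv2.imwrite("pics/tray_zoom.png",a)
a=cv2.resize(t[170:310,40:340],None,fx=2.6,fy=2.6,interpolation=cv2.INTER_CUBIC);cv2.imwrite("pics/board_zoom.png",a)
E
```

```text
(no output)
```

View pics/tray_zoom.png

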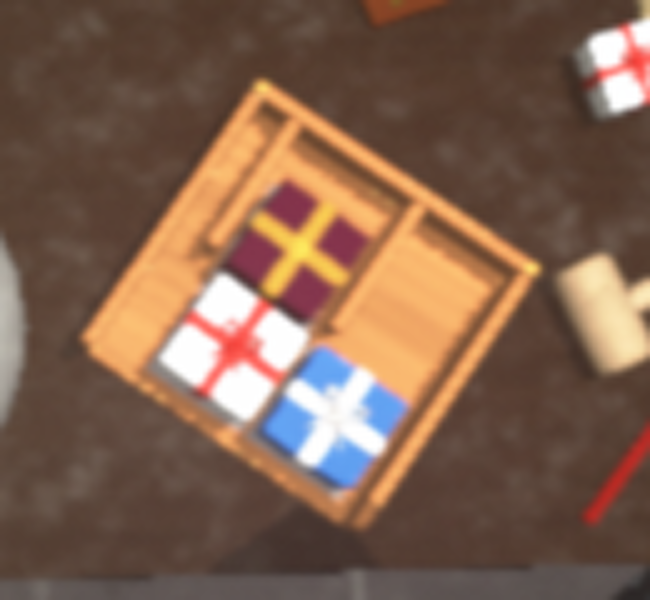

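View pics/board_zoom.png

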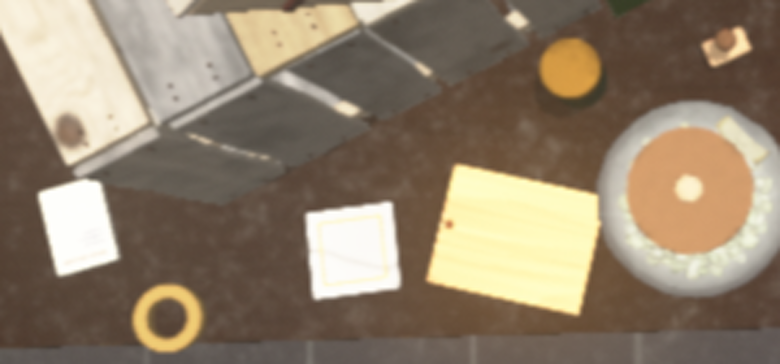

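The slab with the brass outline is at (175,266). The other pale square is a card. Next I'll measure everything.

```bash
cat > h.py <<'E'
import cv2,numpy as np
from station import monitor, grab_frame
from scipy.spatial.transform import Rotation as Rot
def cam(f,st=None):
    K=f["K"]
    if "view" in f: V=f["view"];T=np.linalg.inv(V)
    else:
        W=np.eye(4);W[:3,:3]=Rot.from_euler('xyz',st["ee_rot"]).as_matrix();W[:3,3]=st["eef_pos"];T=W@f["hand_eye"]
    return K,T
def ray(K,T,uv,z):
    uv=np.atleast_2d(uv).astype(float)
    d=np.c_[(uv[:,0]-K[0,2])/K[0,0],(uv[:,1]-K[1,2])/K[1,1],np.ones(len(uv))]@T[:3,:3].T
    o=T[:3,3];return o+d*((z-o[2])/d[:,2])[:,None]
def proj(K,T,P):
    P=np.atleast_2d(P);c=(P-T[:3,3])@T[:3,:3];return c[:,:2]/c[:,2:]*[K[0,0],K[1,1]]+[K[0,2],K[1,2]]
def rect(mask,K,T,z,seed=None):
    """largest contour (or containing seed) -> world rect on plane z"""
    cs,_=cv2.findContours(mask,cv2.RETR_EXTERNAL,cv2.CHAIN_APPROX_NONE)
    if seed is not None:
        cs=sorted(cs,key=lambda c:-cv2.pointPolygonTest(cv2.convexHull(c),tuple(map(float,seed)),True)-0*len(c))
        c=cs[0]
    else: c=max(cs,key=cv2.contourArea)
    w=ray(K,T,c[:,0,:],z)[:,:2].astype(np.float32)*1000
    (cx,cy),(a,b),ang=cv2.minAreaRect(w)
    m=ray(K,T,c[:,0,:].mean(0),z)[0,:2]*1000
    return np.r_[cx,cy,a,b,ang].round(1),m.round(1),len(c)
def closed(m,k=5): return cv2.morphologyEx(m,cv2.MORPH_CLOSE,np.ones((k,k),np.uint8))
E
python3 - <<'E'
from h import *
t=cv2.imread("pics/top0.png")
for (x,y) in [(382,246),(388,249),(401,262),(400,222),(238,262),(175,266),(165,265),(300,182),(415,225),(370,235)]:
    print((x,y),cv2.cvtColor(t,cv2.COLOR_BGR2HSV)[y,x],t[y,x])
E
```

```text
(382, 246) [  2 155 254] [100 109 254]
(388, 249) [  1 178 248] [ 75  83 248]
(401, 262) [107  94 245] [245 194 155]
(400, 222) [172 152 134] [ 76  54 134]
(238, 262) [ 28  60 255] [195 251 255]
(175, 266) [ 24   5 252] [247 251 252]
(165, 265) [ 23   8 252] [244 250 252]
(300, 182) [13 97 89] [55 70 89]
(415, 225) [ 14 150 237] [ 98 162 237]
(370, 235) [ 15 146 245] [105 174 245]
```

```bash
python3 - <<'E'
from h import *
f=grab_frame("top");K,T=cam(f)
im=f["pixels"];S=6
big=cv2.resize(im,None,fx=S,fy=S,interpolation=cv2.INTER_CUBIC)
hsv=cv2.cvtColor(big,cv2.COLOR_RGB2HSV)
Ks=K.copy();Ks[0]*=S;Ks[1]*=S;Ks[0,2]+=(S-1)/2;Ks[1,2]+=(S-1)/2
h,s,v=[hsv[...,i].astype(int) for i in range(3)]
def roi(x0,y0,x1,y1):
    m=np.zeros(h.shape,bool);m[y0*S:y1*S,x0*S:x1*S]=1;return m
u8=lambda m:(m*255).astype(np.uint8)
tray=roi(350,185,455,290)
mw=((s<70)&(v>185)) | (((h<8)|(h>172))&(s>70)&(v>200))
mb=(h>98)&(h<118)&(s>70)&(v>150)
mp=((h>160)|(h<5))&(s>80)&(v<190)&(v>80)
B=roi(195,225,271,300)
M=roi(150,240,205,295)
def o(n,m,z,seed,k=25,op=9):
    m=closed(u8(m),k)
    m=cv2.morphologyEx(m,cv2.MORPH_OPEN,np.ones((op,op),np.uint8))
    cs,_=cv2.findContours(m,cv2.RETR_EXTERNAL,cv2.CHAIN_APPROX_NONE)
    c=max(cs,key=cv2.contourArea)
    w=ray(Ks,T,c[:,0,:],z)[:,:2].astype(np.float32)*1000
    r=cv2.minAreaRect(w);print(n,np.round(np.r_[r[0],r[1],r[2]],1))
    cv2.drawContours(vis,[c],-1,(0,255,0),1)
vis=big[:,:,::-1].copy()
o("white",mw&roi(370,230,403,268)&~((h>98)&(h<125)&(s>60)),0.060,None)
o("blue",(mb|((s<70)&(v>150)))&roi(392,246,425,281)&(mb|(s<60)),0.060,None)
o("purple",(mp|((h>15)&(h<25)&(s>120)&(v>150)))&mp|False&tray if False else mp&tray,0.062,None,k=41)
o("board",(v>225)&(s>40)&B,0.008,None)
o("slab",(v>200)&(s<60)&M,0.008,None)
def blob(n,m,z):
    o(n,m,z,None)
blob("tin",(h>12)&(h<25)&(s>140)&(v>130)&roi(240,175,280,220),0.091)
blob("stamp",(v>150)&roi(305,170,335,200),0.02)
cv2.imwrite("pics/m1.png",vis[180*S:290*S,350*S:455*S]);cv2.imwrite("pics/m2.png",cv2.resize(vis[170*S:300*S,150*S:350*S],(800,520)))
# tray top outer corners by zoom: (262,85),(540,268),(360,525),(85,343) /5+340/180
z=np.array([[262,83],[541,268],[360,527],[83,343]])
uv=z/5-0.4+[340,180]
w=ray(K,T,uv,0.05)[:,:2]*1000;print(w.round(1));print(w.mean(0),[np.linalg.norm(w[i]-w[i-1]).round(1) for i in range(4)])
for i in range(4):
  d=w[i]-w[i-1];print(np.degrees(np.arctan2(d[1],d[0])).round(1),end=' ')
E
```

```text
white [ 464.7 -330.2   93.2   72.6   55.3]
blue [ 439.7 -365.5   98.9   70.2   51.5]
purple [ 528.  -358.7   63.2   66.5   52.7]
board [452.1 121.9 181.1 140.3  76.1]
slab [443.8 312.3 101.3 101.9   6.2]
tin [636.8  46.5  67.8  67.2  89.2]
stamp [ 670.7 -128.4   34.6   53.7   22.6]
[[ 631.9 -345.6]
 [ 516.6 -506. ]
 [ 367.3 -392.3]
 [ 479.5 -233.9]]
[ 498.81626291 -369.4601668 ] [np.float64(189.0), np.float64(197.5), np.float64(187.7), np.float64(194.1)]
-36.2 -125.7 142.7 54.7
```

View pics/m1.png

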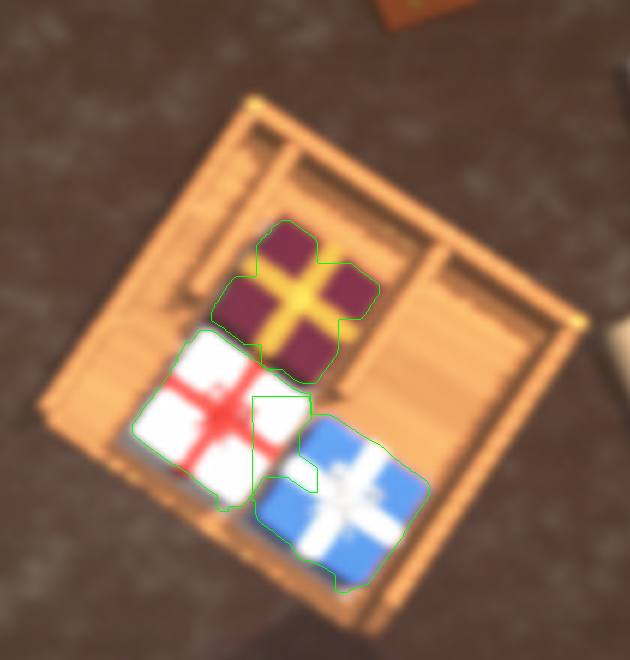

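View pics/m2.png

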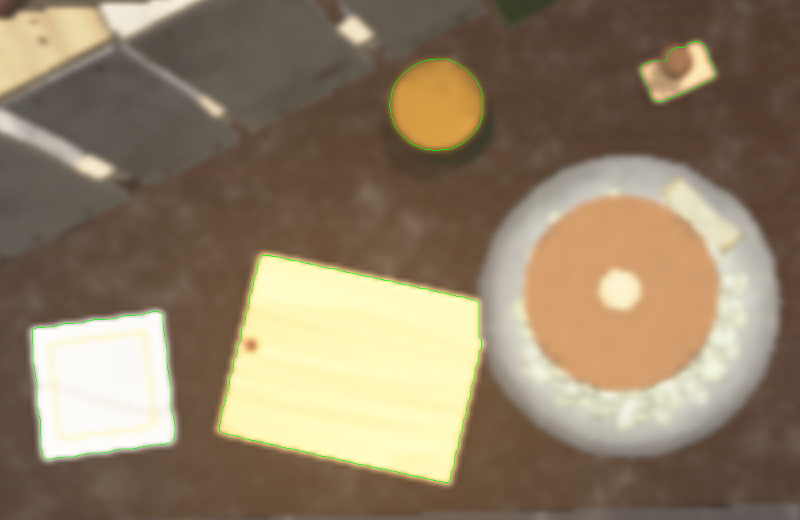

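```bash
python3 -m jog '[[[0.04,0.045,0,0,0,0.1033,1],[0.04,0.045,0,0,0,0.1033,1],[0.04,0.045,0,0,0,0.1033,1],[0.04,0.045,0,0,0,0.1033,1],[0.04,0.045,0,0,0,0.1033,1],[0.04,0.045,0,0,0,0.1033,1],[0,0,0,0,0,0,1],[0,0,0,0,0,0,1]]]' 20
python3 - <<'E'
from h import *
s=monitor.get_state();f=grab_frame("wrist");cv2.imwrite("pics/w1.png",f["pixels"][:,:,::-1])
np.save("w1pose.npy",np.r_[s["eef_pos"],s["ee_rot"]]);np.save("he.npy",f["hand_eye"]);np.save("Kw.npy",f["K"]);print(s["eef_pos"],s["ee_rot"],s["q"],s["t"])
f=grab_frame("top");cv2.imwrite("pics/t1.png",f["pixels"][:,:,::-1])
E
```

```text
t: 1.2
eef_pos: [0.4548, -0.3696, 0.2514]
ee_rot: [-3.141, -0.0, 2.515]
force: [-0.6, -0.5, -1.1]
width: 0.0877
[ 0.45478344 -0.36962359  0.25142315] [-3.14147618e+00 -3.96491189e-04  2.51490494e+00] [-3.49041089e-01  2.13788642e-01 -1.90210551e-01  3.62469057e-06
 -1.16721036e+00 -2.77648024e-01] 1.2
```

View pics/w1.png

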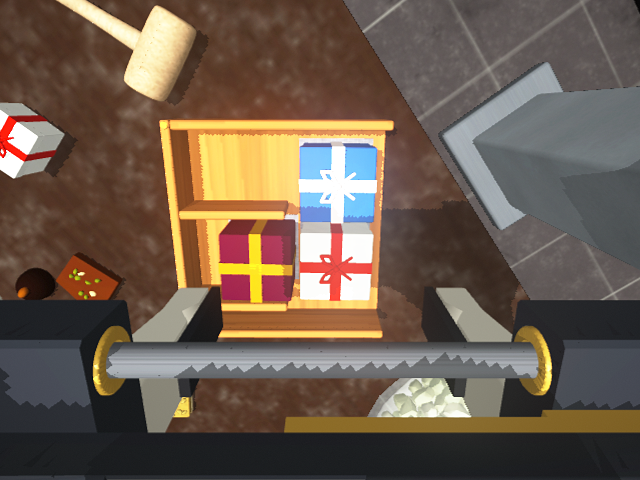

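The wrist view shows the tray aligned with the image: blue at (338,180), white at (336,262), purple at (257,262). I'll zoom in to fit edges.

```bash
python3 - <<'E'
import cv2
t=cv2.imread("pics/w1.png")
cv2.imwrite("pics/w1z.png",cv2.resize(t[110:345,150:400],None,fx=2.5,fy=2.5,interpolation=cv2.INTER_CUBIC))
E
```

```text
(no output)
```

View pics/w1z.png

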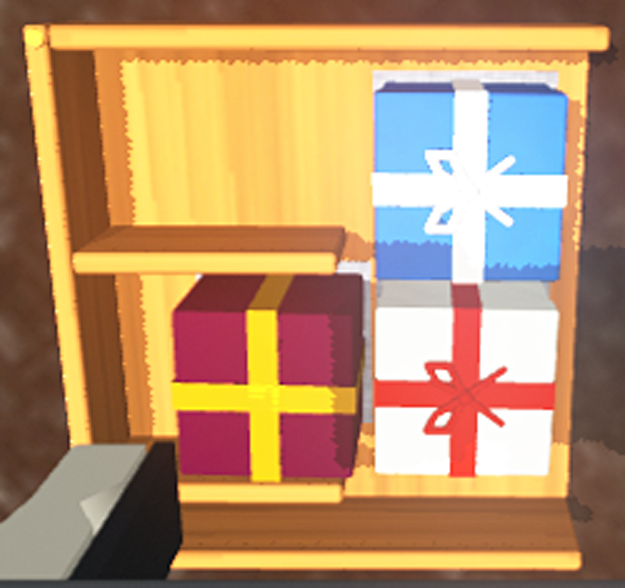

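```bash
python3 - <<'E'
from h import *
p=np.load("w1pose.npy");K,T=cam(dict(K=np.load("Kw.npy"),hand_eye=np.load("he.npy")),dict(eef_pos=p[:3],ee_rot=p[3:]))
def go(n,z,c):
    uv=np.array(c)/2.5-0.3+[150,110]
    w=ray(K,T,uv,z)[:,:2]*1000
    e=[w[(i+1)%4]-w[i] for i in range(4)]
    print(n,w.mean(0).round(1),"len",[np.linalg.norm(x).round(1) for x in e],"ang mod90",[(np.degrees(np.arctan2(x[1],x[0]))%90).round(1) for x in e]);return w.mean(0)
b=go("blue",.060,[(375,90),(567,95),(560,281),(374,278)])
w=go("white",.060,[(376,303),(557,308),(550,476),(376,473)])
q=go("purple",.062,[(173,308),(357,312),(352,478),(180,473)])
t=go("tray",.050,[(26,26),(609,27),(583,572),(75,578)])
for d in (b-w,q-w):print(np.linalg.norm(d),np.degrees(np.arctan2(d[1],d[0])))
R=lambda a:np.array([[np.cos(a),-np.sin(a)],[np.sin(a),np.cos(a)]])
for a in(-36,-36.5):print(t-R(np.radians(a))@[49.5,-23.5])
E
```

```text
blue [ 429.2 -380.5] len [np.float64(60.7), np.float64(61.0), np.float64(62.2), np.float64(61.5)] ang mod90 [np.float64(52.6), np.float64(54.3), np.float64(53.1), np.float64(52.8)]
white [ 471.4 -323.2] len [np.float64(61.1), np.float64(62.6), np.float64(62.0), np.float64(63.2)] ang mod90 [np.float64(52.4), np.float64(54.0), np.float64(53.0), np.float64(53.2)]
purple [ 527.2 -363.4] len [np.float64(61.7), np.float64(61.6), np.float64(60.8), np.float64(61.0)] ang mod90 [np.float64(52.8), np.float64(51.2), np.float64(52.2), np.float64(52.0)]
tray [ 498.7 -369.5] len [np.float64(186.2), np.float64(198.6), np.float64(192.9), np.float64(201.5)] ang mod90 [np.float64(54.0), np.float64(54.3), np.float64(54.8), np.float64(52.4)]
71.14593840376192 -126.41110068889677
68.71567820002362 -35.76803604316386
[ 472.42843232 -321.39555613]
[ 472.849241   -321.16846132]
```

```bash
python3 -m jog '[[[-0.0255,-0.011,-0.04,0,0,-0.009,1],[0,0,-0.055,0,0,0,1],[0,0,-0.055,0,0,0,1],[0,0,-0.035,0,0,0,1],[0,0,-0.018,0,0,0,1],[0,0,0,0,0,0,1]]]' 15
python3 - <<'E'
from h import *
f=grab_frame("wrist");cv2.imwrite("pics/w2.png",f["pixels"][:,:,::-1])
E
```

```text
t: 2.05
eef_pos: [0.4274, -0.3815, 0.0471]
ee_rot: [-3.141, -0.003, 2.503]
force: [-0.8, 0.5, 0.4]
width: 0.0878
```

View pics/w2.png

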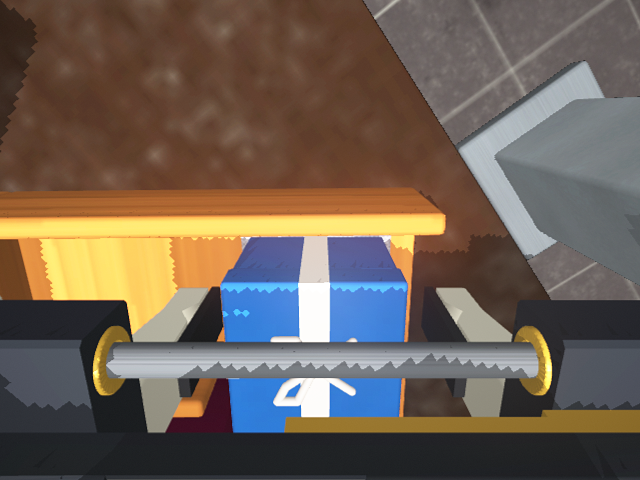

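Blue is between the fingers, about 2 mm off towards the tray's back (image left). I'll correct that and close.

```bash
python3 -m jog '[[[0.002,-0.0008,0,0,0,0,1],[0,0,0,0,0,0,1]]]' 15
python3 -m jog '[[[0,0,0,0,0,0,0.5],[0,0,0,0,0,0,0.5],[0,0,0,0,0,0,0.5],[0,0,0,0,0,0,0.5],[0,0,0,0,0,0,0.5]]]' 15
python3 - <<'E'
from h import *
f=grab_frame("wrist");cv2.imwrite("pics/w3.png",f["pixels"][:,:,::-1])
E
```

```text
t: 2.35
eef_pos: [0.4319, -0.3823, 0.0497]
ee_rot: [3.141, 0.002, 2.505]
force: [-0.1, 0.1, -0.4]
width: 0.0876
t: 2.98
eef_pos: [0.4312, -0.3816, 0.0487]
ee_rot: [3.142, -0.0, 2.505]
force: [-0.8, 2.4, 2.9]
width: 0.0621
```

View pics/w3.png

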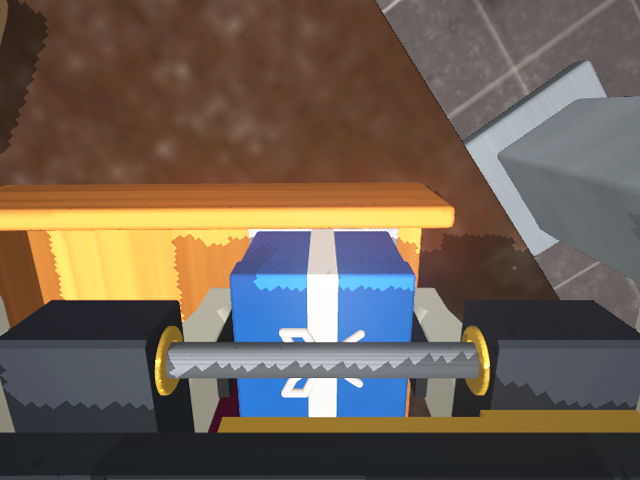

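```bash
python3 -m jog '[[[0,0,0.02,0,0,0,0.5],[0,0,0.05,0,0,0,0.5],[0,0,0.055,0,0,0,0.5],[0,0,0.055,0,0,0,0.5],[0,0,0.055,0,0,0,0.5],[0.001,0.02,0.04,0,0,0,0.5],[0.003,0.052,0,0,0,0.0394,0.5],[0.003,0.052,0,0,0,0.0394,0.5],[0.003,0.052,0,0,0,0.0394,0.5],[0.003,0.052,0,0,0,0.0394,0.5],[0.003,0.052,0,0,0,0.0394,0.5],[0.003,0.052,0,0,0,0.0394,0.5],[0.003,0.052,0,0,0,0.0394,0.5],[0.003,0.052,0,0,0,0.0394,0.5],[0.003,0.052,0,0,0,0.0394,0.5],[0.003,0.052,0,0,0,0.0394,0.5],[0.002,0.012,0,0,0,0,0.5],[0,0,0,0,0,0,0.5]]]' 20
python3 - <<'E'
from h import *
s=monitor.get_state();f=grab_frame("wrist");cv2.imwrite("pics/w4.png",f["pixels"][:,:,::-1]);print(s["q"])
f=grab_frame("side");cv2.imwrite("pics/s4.png",f["pixels"][:,:,::-1])
E
```

```text
t: 5.28
eef_pos: [0.464, 0.1708, 0.3229]
ee_rot: [-3.141, -0.001, 2.9]
force: [1.0, -0.8, -1.3]
width: 0.0618
[ 7.50935362e-01  1.59958017e-02 -2.55457091e-01 -2.14241123e-04
 -1.30061527e+00 -9.92011034e-01]
```

View pics/w4.png

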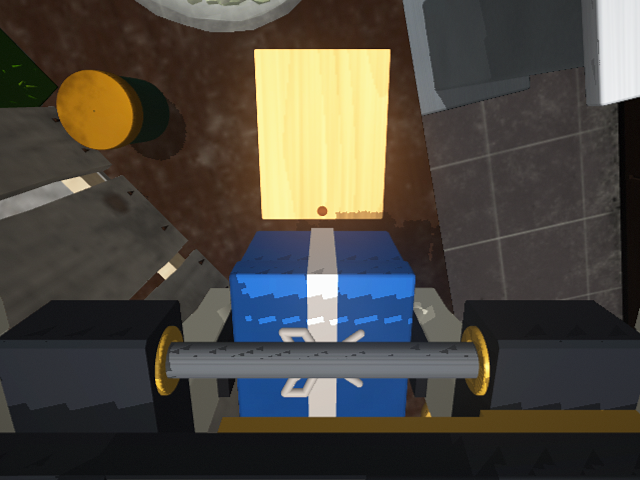

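View pics/s4.png

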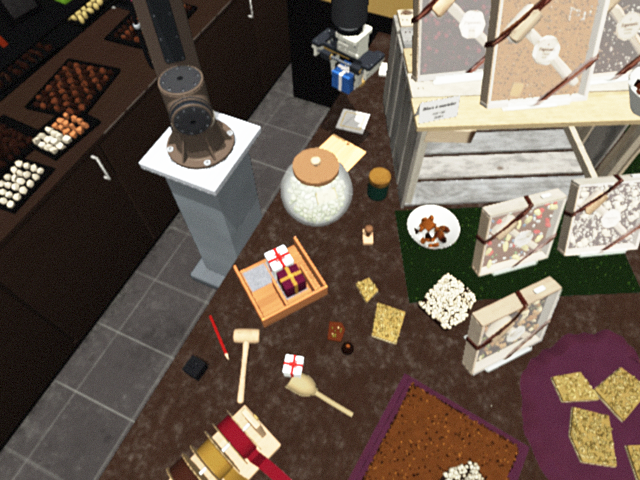

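```bash
python3 - <<'E'
from h import *
s=monitor.get_state();K,T=cam(dict(K=np.load("Kw.npy"),hand_eye=np.load("he.npy")),s)
w=ray(K,T,[(255,49),(390,49),(383,219),(262,219)],.008)[:,:2]*1000
print(w.round(1),w.mean(0));e=[w[(i+1)%4]-w[i] for i in range(4)]
print([np.linalg.norm(x).round(1) for x in e],[(np.degrees(np.arctan2(x[1],x[0]))%90).round(1) for x in e],s["eef_pos"])
E
```

```text
[[494.3  16.5]
 [360.8  49.5]
 [402.8 223.8]
 [538.2 190.2]] [449.03123013 120.0031338 ]
[np.float64(137.6), np.float64(179.2), np.float64(139.6), np.float64(179.2)] [np.float64(76.1), np.float64(76.5), np.float64(76.1), np.float64(75.8)] [0.46405281 0.16959342 0.32333599]
```

```bash
python3 -m jog '[[[-0.001,0,-0.04,0,0,0,0.5],[0,0,-0.055,0,0,0,0.5],[0,0,-0.055,0,0,0,0.5],[0,0,-0.055,0,0,0,0.5],[0,0,-0.04,0,0,0,0.5],[0,0,-0.018,0,0,0,0.5],[0,0,-0.007,0,0,0,0.5],[0,0,-0.002,0,0,0,0.5],[0,0,0,0,0,0,0.5],[0,0,0,0,0,0,0.5]]]' 15
```

```text
t: 6.62
eef_pos: [0.4637, 0.1706, 0.0524]
ee_rot: [3.14, 0.001, 2.899]
force: [-0.5, -0.3, -1.0]
width: 0.0619
```

```bash
python3 -m jog '[[[0,0,-0.0015,0,0,0,0.5],[0,0,0,0,0,0,0.5],[0,0,0,0,0,0,0.5]]]' 15
```

```text
t: 7.0
eef_pos: [0.4636, 0.1707, 0.0506]
ee_rot: [3.141, 0.001, 2.9]
force: [-1.9, 1.0, 5.3]
width: 0.062
```

```bash
python3 -m jog '[[[0,0,0,0,0,0,0.86],[0,0,0,0,0,0,0.86],[0,0,0,0,0,0,0.86],[0,0,0.03,0,0,0,0.86],[0,0,0.055,0,0,0,0.86],[0,0,0.055,0,0,0,0.86],[0,0,0.055,0,0,0,0.86],[0,0,0.055,0,0,0,0.86],[0.0008,-0.0494,0,0,0,0.1178,0.86],[0.0008,-0.0494,0,0,0,0.1178,0.86],[0.0008,-0.0494,0,0,0,0.1178,0.86],[0.0008,-0.0494,0,0,0,0.1178,0.86],[0.0008,-0.0494,0,0,0,0.1178,0.86],[0.0008,-0.0494,0,0,0,0.1178,0.86],[0.0008,-0.0494,0,0,0,0.1178,0.86],[0.0008,-0.0494,0,0,0,0.1178,0.86],[0.0008,-0.0494,0,0,0,0.1178,0.86],[0.0008,-0.0494,0,0,0,0.1178,0.86]]]' 15
python3 -m jog '[[[0,0,-0.04,0,0,0,0.86],[0,0,-0.04,0,0,0,0.86],[0,0,0,0,0,0,0.86],[0,0,0,0,0,0,0.86]]]' 15
python3 - <<'E'
from h import *
s=monitor.get_state();f=grab_frame("wrist");cv2.imwrite("pics/w5.png",f["pixels"][:,:,::-1]);np.save("w5pose.npy",np.r_[s["eef_pos"],s["ee_rot"]]);print(s["q"],s["eef_pos"],s["ee_rot"])
f=grab_frame("top");cv2.imwrite("pics/t5.png",f["pixels"][:,:,::-1])
E
```

```text
t: 9.25
eef_pos: [0.4709, -0.3254, 0.2999]
ee_rot: [3.141, 0.0, -2.202]
force: [0.9, 0.6, 0.1]
width: 0.0753
t: 9.75
eef_pos: [0.472, -0.3241, 0.2216]
ee_rot: [-3.14, -0.0, -2.205]
force: [0.2, -0.3, -0.2]
width: 0.0752
[-2.59571443e-01  2.12241804e-01 -2.63713794e-01  8.69313501e-04
 -1.09342630e+00  1.19555626e+00] [ 0.47200965 -0.32407812  0.22159246] [-3.13999359e+00 -2.00603318e-04 -2.20520914e+00]
```

View pics/w5.png

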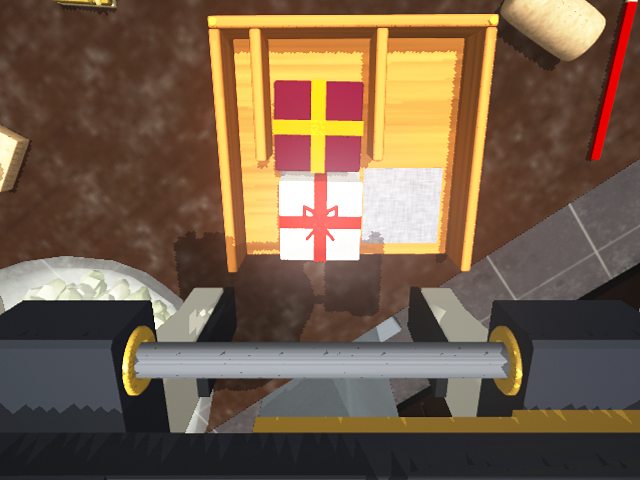

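View pics/t5.png

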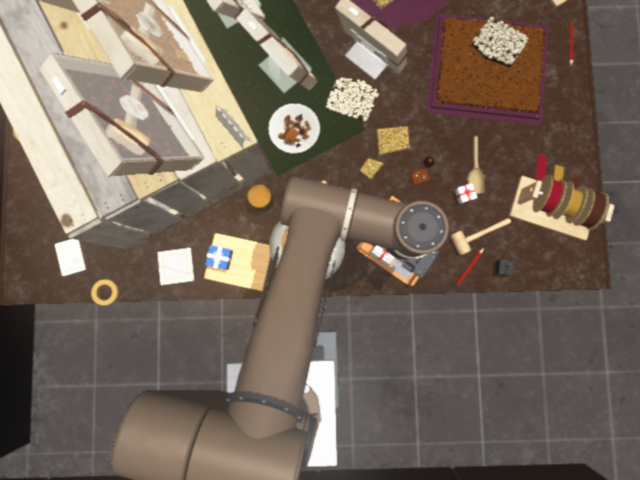

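Blue stands on the board. In the wrist view, white is at (320,217), purple at (318,126) and the empty side felt at (402,205). I'll zoom in to measure.

```bash
python3 - <<'E'
import cv2
t=cv2.imread("pics/w5.png")
cv2.imwrite("pics/w5z.png",cv2.resize(t[5:280,200:510],None,fx=2.5,fy=2.5,interpolation=cv2.INTER_CUBIC)[:600*2])
E
```

```text
(no output)
```

View pics/w5z.png

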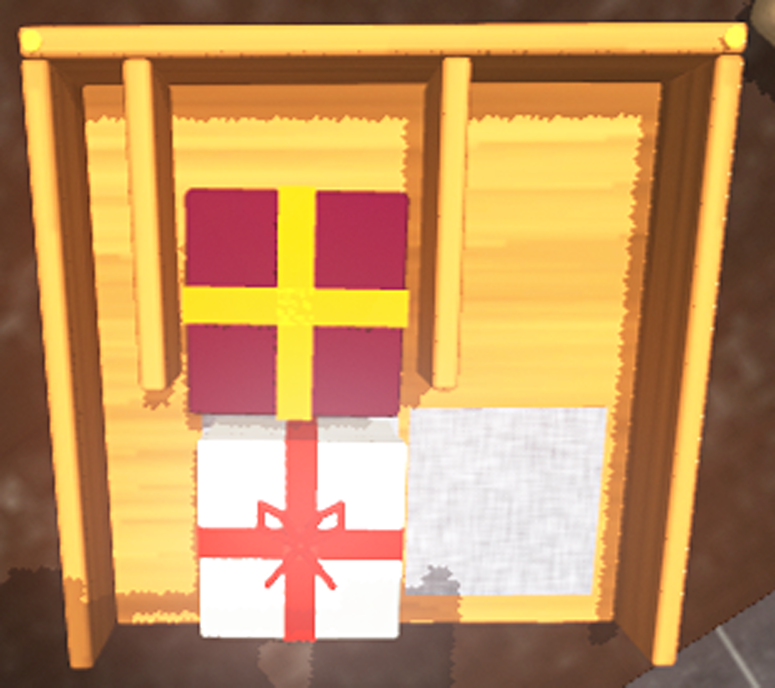

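```bash
cat > m.py <<'E'
from h import *
def go(pose,n,z,c,off,k=2.5):
    K,T=cam(dict(K=np.load("Kw.npy"),hand_eye=np.load("he.npy")),dict(eef_pos=pose[:3],ee_rot=pose[3:]))
    uv=(np.array(c,float)+.5)/k-0.5+off
    w=ray(K,T,uv,z)[:,:2]*1000
    e=[w[(i+1)%4]-w[i] for i in range(4)]
    print(n,w.mean(0).round(1),"len",[float(np.linalg.norm(x).round(1)) for x in e],"ang",[float((np.degrees(np.arctan2(x[1],x[0]))%90).round(1)) for x in e]);return w
E
python3 - <<'E'
from m import *
p=np.load("w5pose.npy");o=[200,5]
go(p,"white",.06,[(198,440),(407,444),(399,638),(201,638)],o)
go(p,"purple",.062,[(185,189),(409,191),(401,416),(188,413)],o)
go(p,"felt",.0065,[(412,407),(607,407),(593,595),(404,594)],o)
w=go(p,"trayfloor-ish top",.05,[(19,28),(748,24),(678,665),(70,668)],o)
c=w.mean(0);a=np.radians(-36.4);R=np.array([[np.cos(a),-np.sin(a)],[np.sin(a),np.cos(a)]])
O=c-R@[49.5,-23.5];print("origin",O,"side",O+R@[0,-72],"rear",O+R@[70,0])
E
```

```text
white [ 472.8 -325.2] len [61.6, 61.1, 62.0, 62.2] ang [52.6, 53.1, 53.6, 52.7]
purple [ 529.7 -365.3] len [60.9, 61.0, 61.8, 60.7] ang [53.2, 53.3, 52.9, 52.4]
felt [ 430.1 -382.9] len [67.2, 68.2, 69.0, 67.8] ang [53.7, 54.5, 53.3, 53.0]
trayfloor-ish top [ 498.5 -372.7] len [197.3, 186.9, 198.5, 186.8] ang [54.0, 54.2, 53.9, 53.9]
origin [ 472.59583305 -324.4327094 ] side [ 429.86967322 -382.38506281] rear [ 528.93839887 -365.97203146]
```

```bash
python3 -m jog '[[[0,0,-0.03,0,0,0,0.86],[0,0,-0.055,0,0,0,0.86],[0,0,-0.05,0,0,0,0.86],[0,0,-0.027,0,0,0,0.86],[0,0,-0.01,0,0,0,0.86],[0,0,0,0,0,0,0.86],[0,0,0,0,0,0,0.86],[0,0,0,0,0,0,0.86]]]' 15
python3 - <<'E'
from h import *
s=monitor.get_state();f=grab_frame("wrist");cv2.imwrite("pics/w6.png",f["pixels"][:,:,::-1]);print(s["eef_pos"],s["ee_rot"])
E
```

```text
t: 10.85
eef_pos: [0.4721, -0.3239, 0.0494]
ee_rot: [-3.139, 0.001, -2.206]
force: [-0.9, 0.5, -0.2]
width: 0.0754
[ 0.4720629  -0.32394686  0.04943763] [-3.13932064e+00  7.64637784e-04 -2.20563328e+00]
```

View pics/w6.png

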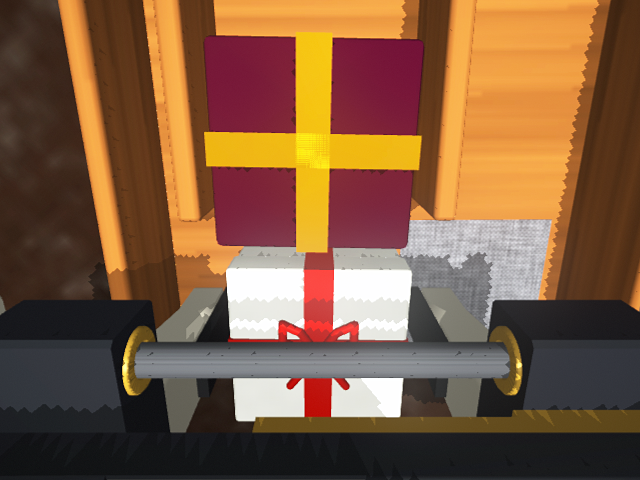

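Centred to within about 1 mm, so I'll close and lift. The transfer to the near end of the board turns +112.3° on the way.

```bash
python3 -m jog '[[[0,0,0,0,0,0,0.5],[0,0,0,0,0,0,0.5],[0,0,0,0,0,0,0.5],[0,0,0,0,0,0,0.5],[0,0,0,0,0,0,0.5]]]' 15
python3 - <<'E'
from h import *
s=monitor.get_state();f=grab_frame("wrist");cv2.imwrite("pics/w7.png",f["pixels"][:,:,::-1]);print(s["eef_pos"],s["ee_rot"],s["width"])
E
```

```text
t: 11.52
eef_pos: [0.4715, -0.3237, 0.0483]
ee_rot: [-3.141, 0.0, -2.206]
force: [-0.3, 2.9, 5.7]
width: 0.0623
[ 0.47145434 -0.32372071  0.04833691] [-3.1411786e+00  1.4824015e-04 -2.2056985e+00] 0.06226644104313912
```

View pics/w7.png

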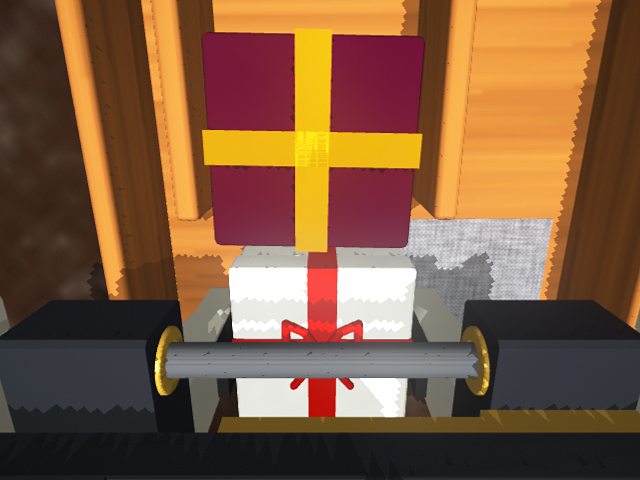

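```bash
python3 -m jog '[[[0,0,0.02,0,0,0,0.5],[0,0,0.05,0,0,0,0.5],[0,0,0.055,0,0,0,0.5],[0,0,0.055,0,0,0,0.5],[0,0,0.055,0,0,0,0.5],[0,0,0.04,0,0,0,0.5],[-0.0026,0.0378,0,0,0,0.1784,0.5],[-0.0026,0.0378,0,0,0,0.1784,0.5],[-0.0026,0.0378,0,0,0,0.1784,0.5],[-0.0026,0.0378,0,0,0,0.1784,0.5],[-0.0026,0.0378,0,0,0,0.1784,0.5],[-0.0026,0.0378,0,0,0,0.1784,0.5],[-0.0026,0.0378,0,0,0,0.1784,0.5],[-0.0026,0.0378,0,0,0,0.1784,0.5],[-0.0026,0.0378,0,0,0,0.1784,0.5],[-0.0026,0.0378,0,0,0,0.1784,0.5],[-0.0026,0.0378,0,0,0,0.1784,0.5],[0,0,0,0,0,0,0.5],[0,0,0,0,0,0,0.5]]]' 20
python3 - <<'E'
from h import *
s=monitor.get_state();f=grab_frame("wrist");cv2.imwrite("pics/w8.png",f["pixels"][:,:,::-1]);print(s["q"])
E
```

```text
t: 13.95
eef_pos: [0.4424, 0.0919, 0.3226]
ee_rot: [3.141, 0.001, -0.244]
force: [0.5, -0.0, -1.2]
width: 0.0619
[ 6.43248844e-01 -6.22016953e-02 -3.31956644e-01 -9.32155371e-05
 -1.30201444e+00  2.25414429e+00]
```

View pics/w8.png

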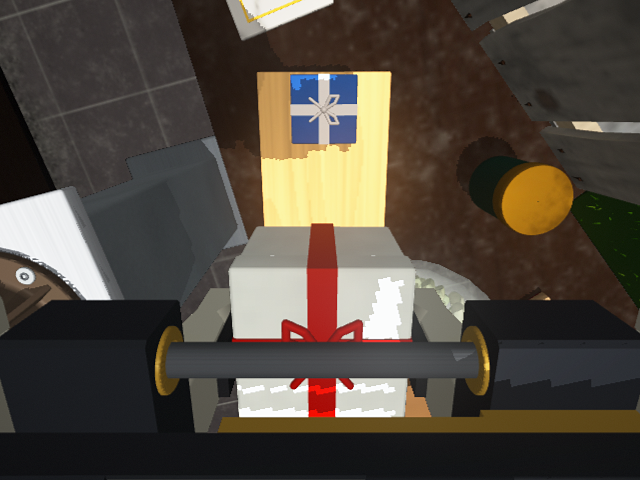

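Blue stands well inside the board's far end at (324,108). Lowering white.

```bash
python3 -m jog '[[[0.001,0,-0.04,0,0,0,0.5],[0,0,-0.055,0,0,0,0.5],[0,0,-0.055,0,0,0,0.5],[0,0,-0.055,0,0,0,0.5],[0,0,-0.04,0,0,0,0.5],[0,0,-0.018,0,0,0,0.5],[0,0,-0.007,0,0,0,0.5],[0,0,-0.002,0,0,0,0.5],[0,0,-0.001,0,0,0,0.5],[0,0,0,0,0,0,0.5],[0,0,0,0,0,0,0.5]]]' 15
```

```text
t: 15.38
eef_pos: [0.4439, 0.0923, 0.0506]
ee_rot: [-3.141, -0.001, -0.243]
force: [0.1, 0.1, -1.3]
width: 0.0617
```

```bash
python3 -m jog '[[[0,0,-0.001,0,0,0,0.5],[0,0,0,0,0,0,0.5]]]' 15;python3 -m jog '[[[0,0,-0.0005,0,0,0,0.5],[0,0,0,0,0,0,0.5]]]' 15
```

```text
t: 15.62
eef_pos: [0.4439, 0.0923, 0.0502]
ee_rot: [-3.141, -0.001, -0.243]
force: [-4.6, 0.8, 14.8]
width: 0.0621
t: 15.88
eef_pos: [0.4439, 0.0923, 0.0501]
ee_rot: [-3.141, -0.001, -0.243]
force: [-7.5, 0.6, 21.6]
width: 0.062
```

```bash
python3 -m jog '[[[0,0,0,0,0,0,0.86],[0,0,0,0,0,0,0.86],[0,0,0,0,0,0,0.86],[0,0,0.03,0,0,0,0.86],[0,0,0.055,0,0,0,0.86],[0,0,0.055,0,0,0,0.86],[0,0,0.055,0,0,0,0.86],[0,0,0.055,0,0,0,0.86],[0.0085,-0.0457,0,0,0,-0.0389,0.86],[0.0085,-0.0457,0,0,0,-0.0389,0.86],[0.0085,-0.0457,0,0,0,-0.0389,0.86],[0.0085,-0.0457,0,0,0,-0.0389,0.86],[0.0085,-0.0457,0,0,0,-0.0389,0.86],[0.0085,-0.0457,0,0,0,-0.0389,0.86],[0.0085,-0.0457,0,0,0,-0.0389,0.86],[0.0085,-0.0457,0,0,0,-0.0389,0.86],[0.0085,-0.0457,0,0,0,-0.0389,0.86],[0.0085,-0.0457,0,0,0,-0.0389,0.86]]]' 15
python3 -m jog '[[[0,0,-0.04,0,0,0,0.86],[0,0,-0.04,0,0,0,0.86],[0,0,0,0,0,0,0.86],[0,0,0,0,0,0,0.86],[0,0,0,0,0,0,0.86]]]' 15
python3 - <<'E'
from h import *
s=monitor.get_state();f=grab_frame("wrist");cv2.imwrite("pics/w9.png",f["pixels"][:,:,::-1]);np.save("w9pose.npy",np.r_[s["eef_pos"],s["ee_rot"]]);print(s["q"],s["eef_pos"],s["ee_rot"])
f=grab_frame("top");cv2.imwrite("pics/t9.png",f["pixels"][:,:,::-1])
t=cv2.imread("pics/t9.png")
cv2.imwrite("pics/t9z.png",cv2.resize(t[170:310,140:350],None,fx=3.5,fy=3.5,interpolation=cv2.INTER_CUBIC))
E
```

```text
t: 18.12
eef_pos: [0.5287, -0.3665, 0.298]
ee_rot: [3.141, 0.001, -0.634]
force: [1.2, 0.3, 0.4]
width: 0.0749
t: 18.75
eef_pos: [0.5297, -0.3652, 0.2208]
ee_rot: [-3.141, -0.003, -0.632]
force: [-1.1, -0.2, 1.1]
width: 0.0753
[-3.00629331e-01  3.25410343e-01 -1.08996423e-01  4.88717345e-04
 -1.13318877e+00  2.81016045e+00] [ 0.52965848 -0.36517755  0.22075726] [-3.14097033 -0.00317081 -0.63185613]
```

View pics/w9.png

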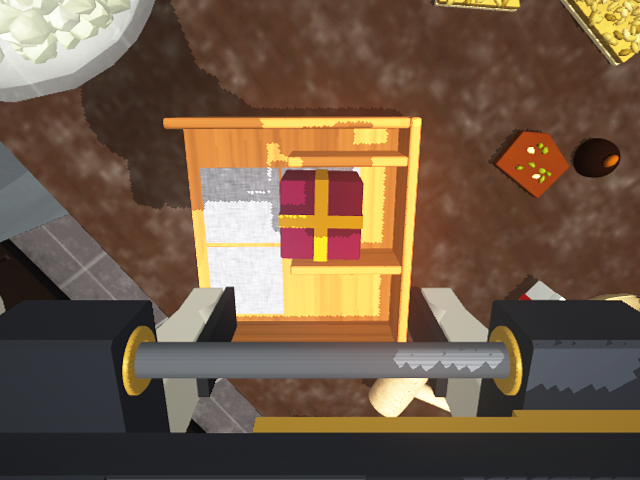

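View pics/t9z.png

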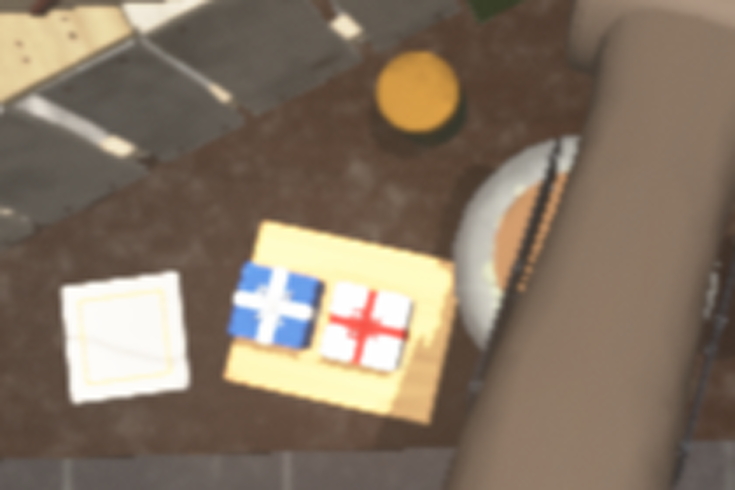

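```bash
python3 - <<'E'
import cv2
t=cv2.imread("pics/w9.png")
cv2.imwrite("pics/w9z.png",cv2.resize(t[105:350,155:430],None,fx=2.5,fy=2.5,interpolation=cv2.INTER_CUBIC))
E
```

```text
(no output)
```

View pics/w9z.png

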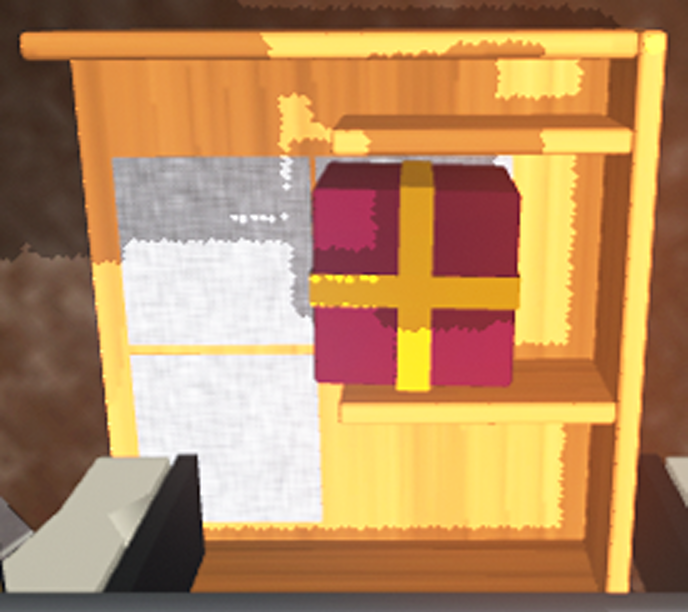

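```bash
python3 - <<'E'
from m import *
p=np.load("w9pose.npy");o=[155,105]
go(p,"purple",.062,[(314,194),(520,193),(514,386),(316,384)],o)
go(p,"feltF",.0065,[(112,156),(307,157),(316,346),(130,346)],o)
w=go(p,"feltS",.0065,[(132,354),(317,354),(323,521),(146,522)],o)
w=go(p,"tray",.05,[(20,33),(667,32),(625,640),(100,640)],o)
print(w)
E
```

```text
purple [ 532.3 -364.4] len [60.1, 60.1, 61.3, 59.1] ang [54.1, 53.8, 53.1, 52.6]
feltF [ 474.7 -323.8] len [66.9, 68.4, 67.6, 68.7] ang [53.5, 54.7, 53.7, 54.0]
feltS [ 433.1 -381.8] len [67.4, 68.0, 68.1, 68.3] ang [53.7, 54.0, 54.0, 53.4]
tray [ 500. -375.] len [187.4, 204.8, 184.2, 204.1] ang [53.9, 54.0, 53.7, 54.9]
[[ 483.84491122 -236.61932547]
 [ 635.21099479 -347.03464786]
 [ 514.70353016 -512.66915759]
 [ 366.34707847 -403.50362586]]
```

```bash
python3 -m jog '[[[0,0.001,-0.03,0,0,0,0.86],[0,0,-0.055,0,0,0,0.86],[0,0,-0.05,0,0,0,0.86],[0,0,-0.026,0,0,0,0.86],[0,0,-0.01,0,0,0,0.86],[0,0,0,0,0,0,0.86],[0,0,0,0,0,0,0.86],[0,0,0,0,0,0,0.86]]]' 15
python3 - <<'E'
from h import *
s=monitor.get_state();f=grab_frame("wrist");cv2.imwrite("pics/w10.png",f["pixels"][:,:,::-1]);print(s["eef_pos"],s["ee_rot"])
E
```

```text
t: 19.85
eef_pos: [0.5294, -0.3642, 0.049]
ee_rot: [-3.141, -0.002, -0.632]
force: [0.2, 1.0, 1.3]
width: 0.0752
[ 0.52940212 -0.3641779   0.04902135] [-3.14093793e+00 -2.23140239e-03 -6.32266892e-01]
```

View pics/w10.png

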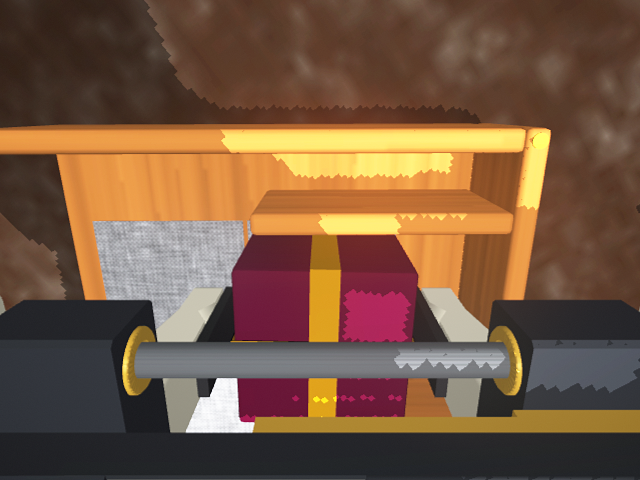

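```bash
python3 -m jog '[[[0,0,0,0,0,0,0.5],[0,0,0,0,0,0,0.5],[0,0,0,0,0,0,0.5],[0,0,0,0,0,0,0.5],[0,0,0,0,0,0,0.5]]]' 15
python3 -m jog '[[[0,0,0.02,0,0,0,0.5],[0,0,0.05,0,0,0,0.5],[0,0,0.055,0,0,0,0.5],[0,0,0.055,0,0,0,0.5],[0,0,0.055,0,0,0,0.5],[0,0,0.04,0,0,0,0.5],[-0.0066,0.052,0,0,0,0.0569,0.5],[-0.0066,0.052,0,0,0,0.0569,0.5],[-0.0066,0.052,0,0,0,0.0569,0.5],[-0.0066,0.052,0,0,0,0.0569,0.5],[-0.0066,0.052,0,0,0,0.0569,0.5],[-0.0066,0.052,0,0,0,0.0569,0.5],[-0.0066,0.052,0,0,0,0.0569,0.5]]]' 20
python3 -m jog '[[[-0.0066,0.052,0,0,0,0.0569,0.5],[-0.0066,0.052,0,0,0,0.0569,0.5],[-0.0066,0.052,0,0,0,0.0569,0.5],[-0.0066,0.052,0,0,0,0.0569,0.5],[-0.0066,0.052,0,0,0,0.0569,0.5],[-0.0066,0.052,0,0,0,0.0569,0.5],[0,0,0,0,0,0,0.5],[0,0,0,0,0,0,0.5],[0,0,0,0,0,0,0.5]]]' 20
python3 - <<'E'
from h import *
s=monitor.get_state();f=grab_frame("wrist");cv2.imwrite("pics/w11.png",f["pixels"][:,:,::-1]);print(s["q"],s["eef_pos"],s["ee_rot"])
f=grab_frame("side");cv2.imwrite("pics/s11.png",f["pixels"][:,:,::-1])
E
```

```text
t: 20.52
eef_pos: [0.5289, -0.364, 0.0479]
ee_rot: [-3.142, -0.001, -0.632]
force: [-0.6, 0.8, 4.7]
width: 0.0619
t: 22.15
eef_pos: [0.4815, 0.0016, 0.322]
ee_rot: [3.142, 0.001, -0.232]
force: [1.3, -0.0, -1.0]
width: 0.0617
t: 23.28
eef_pos: [0.4429, 0.3111, 0.3225]
ee_rot: [3.141, 0.0, 0.106]
force: [0.2, 0.2, -1.1]
width: 0.0619
[ 9.74546402e-01  9.81884062e-02 -1.68059813e-01 -1.38705371e-04
 -1.30490217e+00  2.27312103e+00] [0.44286706 0.31110039 0.32245617] [3.14140883e+00 3.30873417e-04 1.06038272e-01]
```

View pics/w11.png

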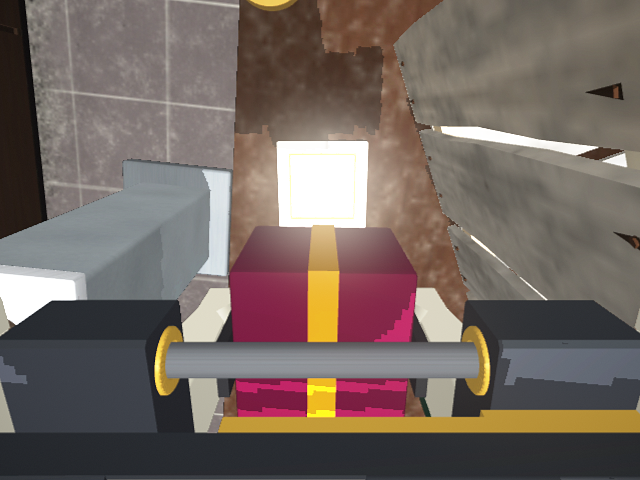

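View pics/s11.png

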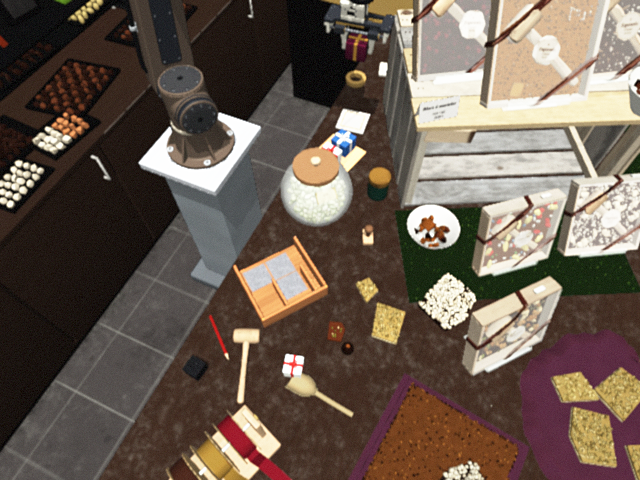

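```bash
python3 - <<'E'
from m import *
s=monitor.get_state();p=np.r_[s["eef_pos"],s["ee_rot"]]
w=go(p,"slab",.008,[(277,141),(368,141),(365.5,227),(280.5,227)],[0,0],1)
w=go(p,"brass",.008,[(290,152.5),(356,152.5),(354,218),(292,218)],[0,0],1)
print(w)
E
```

```text
slab [445.8 312.7] len [98.8, 97.2, 98.5, 97.2] ang [6.1, 6.4, 6.1, 6.5]
brass [446.1 312. ] len [72.3, 74.2, 71.4, 74.2] ang [6.1, 5.8, 6.1, 6.5]
[[406.23595319 345.01588003]
 [478.12684085 352.66910577]
 [485.58730794 278.8804629 ]
 [414.62327588 271.33747936]]
```

```bash
python3 -m jog '[[[0.001,0.0008,-0.04,0,0,0,0.5],[0,0,-0.055,0,0,0,0.5],[0,0,-0.055,0,0,0,0.5],[0,0,-0.055,0,0,0,0.5],[0,0,-0.04,0,0,0,0.5],[0,0,-0.018,0,0,0,0.5],[0,0,-0.007,0,0,0,0.5],[0,0,-0.002,0,0,0,0.5],[0,0,0,0,0,0,0.5],[0,0,0,0,0,0,0.5]]]' 15;python3 -m jog '[[[0,0,-0.001,0,0,0,0.5],[0,0,0,0,0,0,0.5]]]' 15
```

```text
t: 24.62
eef_pos: [0.4442, 0.3133, 0.0515]
ee_rot: [-3.14, -0.001, 0.107]
force: [-0.5, -0.1, -1.2]
width: 0.0622
t: 24.88
eef_pos: [0.4439, 0.3131, 0.0499]
ee_rot: [-3.141, -0.0, 0.107]
force: [-0.8, 0.2, 1.7]
width: 0.0623
```

```bash
python3 -m jog '[[[0,0,-0.0005,0,0,0,0.5],[0,0,0,0,0,0,0.9],[0,0,0,0,0,0,0.9],[0,0,0,0,0,0,0.9],[0,0,0,0,0,0,0.9],[0,0,0.03,0,0,0,0.9],[0,0,0.055,0,0,0,0.9],[0,0,0.03,0,0,0,0.9],[0,0,0,0,0,0,0.9]]]' 15
python3 - <<'E'
from h import *
s=monitor.get_state();f=grab_frame("wrist");cv2.imwrite("pics/w12.png",f["pixels"][:,:,::-1])
f=grab_frame("side");cv2.imwrite("pics/s12.png",f["pixels"][:,:,::-1])
E
python3 -m jog '[[[0,-0.0442,0,0,0,-0.07,0.9],[0,-0.0442,0,0,0,-0.07,0.9],[0,-0.0442,0,0,0,-0.07,0.9],[0,-0.0442,0,0,0,-0.07,0.9],[0,-0.0442,0,0,0,-0.07,0.9],[0,0,0,0,0,0,0.9],[0,0,0,0,0,0,0.9]]]' 15
python3 - <<'E'
from h import *
f=grab_frame("wrist");cv2.imwrite("pics/w13.png",f["pixels"][:,:,::-1])
E
```

```text
t: 26.0
eef_pos: [0.4448, 0.3141, 0.1669]
ee_rot: [-3.138, -0.004, 0.108]
force: [-1.0, 0.0, -1.2]
width: 0.0783
t: 26.98
eef_pos: [0.4436, 0.0917, 0.1633]
ee_rot: [3.141, 0.001, -0.243]
force: [-0.5, -0.4, -0.1]
width: 0.0788
```

View pics/w12.png

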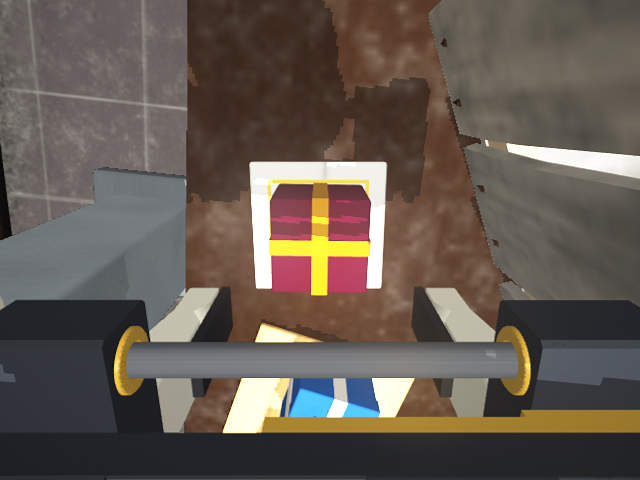

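View pics/w13.png

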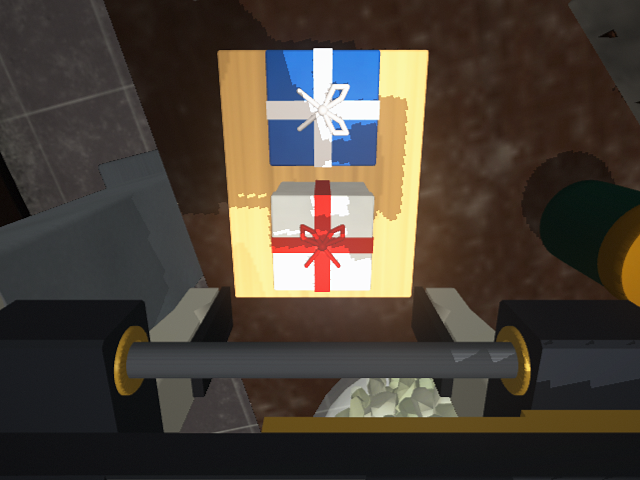

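Purple sits centred on the slab, and both boxes are upright on the board. Picking up white now.

```bash
python3 -m jog '[[[0.0003,0.0006,-0.05,0,0,0,0.9],[0,0,-0.045,0,0,0,0.9],[0,0,-0.0175,0,0,0,0.9],[0,0,0,0,0,0,0.9],[0,0,0,0,0,0,0.9],[0,0,0,0,0,0,0.5],[0,0,0,0,0,0,0.5],[0,0,0,0,0,0,0.5],[0,0,0,0,0,0,0.5],[0,0,0,0,0,0,0.5]]]' 15
python3 -m jog '[[[0,0,0.02,0,0,0,0.5],[0,0,0.05,0,0,0,0.5],[0,0,0.055,0,0,0,0.5],[0,0,0.055,0,0,0,0.5],[0,0,0.055,0,0,0,0.5],[0,0,0.04,0,0,0,0.5],[0.0026,-0.0378,0,0,0,-0.1782,0.5],[0.0026,-0.0378,0,0,0,-0.1782,0.5],[0.0026,-0.0378,0,0,0,-0.1782,0.5],[0.0026,-0.0378,0,0,0,-0.1782,0.5],[0.0026,-0.0378,0,0,0,-0.1782,0.5],[0.0026,-0.0378,0,0,0,-0.1782,0.5],[0.0026,-0.0378,0,0,0,-0.1782,0.5],[0.0026,-0.0378,0,0,0,-0.1782,0.5],[0.0026,-0.0378,0,0,0,-0.1782,0.5],[0.0026,-0.0378,0,0,0,-0.1782,0.5],[0.0026,-0.0378,0,0,0,-0.1782,0.5],[0,0,0,0,0,0,0.5],[0,0,0,0,0,0,0.5],[0,0,0,0,0,0,0.5]]]' 20
python3 - <<'E'
from h import *
s=monitor.get_state();f=grab_frame("wrist");cv2.imwrite("pics/w14.png",f["pixels"][:,:,::-1]);print(s["eef_pos"],s["ee_rot"])
f=grab_frame("side");cv2.imwrite("pics/s14.png",f["pixels"][:,:,::-1])
E
```

```text
t: 28.28
eef_pos: [0.4445, 0.0927, 0.0522]
ee_rot: [-3.141, -0.001, -0.243]
force: [-2.1, 1.0, 7.2]
width: 0.0623
t: 30.78
eef_pos: [0.4727, -0.3226, 0.3267]
ee_rot: [-3.141, 0.0, -2.201]
force: [-0.0, 0.4, -1.6]
width: 0.0615
[ 0.47268661 -0.32262473  0.32674792] [-3.14135733e+00  3.03435235e-04 -2.20135274e+00]
```

View pics/w14.png

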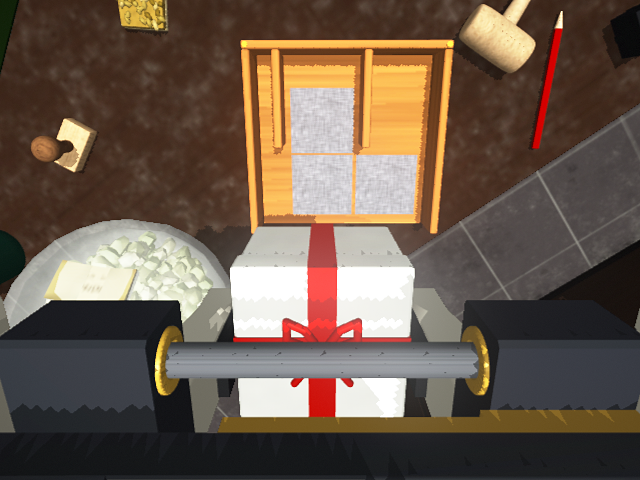

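```bash
python3 - <<'E'
from m import *
s=monitor.get_state();p=np.r_[s["eef_pos"],s["ee_rot"]]
im=cv2.imread("pics/w14.png");cv2.imwrite("pics/w14z.png",cv2.resize(im[35:240,235:460],None,fx=2.9,fy=2.9,interpolation=cv2.INTER_CUBIC))
E
```

```text
(no output)
```

View pics/w14z.png

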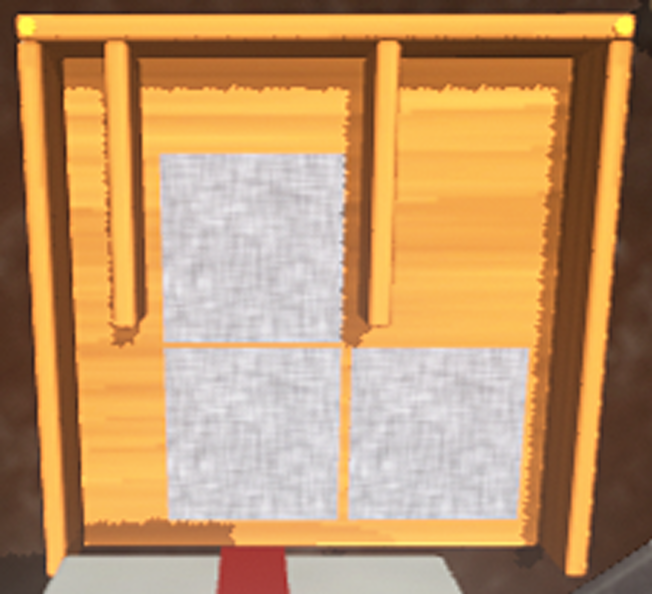

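```bash
python3 - <<'E'
from m import *
s=monitor.get_state();p=np.r_[s["eef_pos"],s["ee_rot"]];o=[235,35]
go(p,"R",.0065,[(160,153),(347,153),(344,342),(162,342)],o,2.9)
go(p,"F",.0065,[(163,347),(342,347),(338,520),(168,520)],o,2.9)
go(p,"S",.0065,[(350,347),(529,348),(521,520),(351,520)],o,2.9)
E
```

```text
R [ 528.9 -365.9] len [68.2, 67.9, 69.6, 67.9] ang [53.9, 54.3, 53.9, 53.2]
F [ 472.5 -324.6] len [68.5, 68.3, 68.1, 68.3] ang [53.9, 53.9, 53.9, 54.2]
S [ 429.7 -383. ] len [68.6, 67.9, 68.1, 68.3] ang [53.6, 55.3, 53.9, 55.7]
```

```bash
python3 -m jog '[[[0.0007,-0.0005,-0.04,0,0,0.001,0.5],[0,0,-0.055,0,0,0,0.5],[0,0,-0.055,0,0,0,0.5],[0,0,-0.055,0,0,0,0.5],[0,0,-0.042,0,0,0,0.5],[0,0,-0.018,0,0,0,0.5],[0,0,-0.008,0,0,0,0.5],[0,0,-0.0015,0,0,0,0.5],[0,0,0,0,0,0,0.5],[0,0,0,0,0,0,0.5]]]' 15;python3 -m jog '[[[0,0,-0.001,0,0,0,0.5],[0,0,0,0,0,0,0.5]]]' 15
```

```text
t: 32.12
eef_pos: [0.474, -0.324, 0.0531]
ee_rot: [-3.14, 0.001, -2.202]
force: [0.6, -0.6, -0.5]
width: 0.062
t: 32.38
eef_pos: [0.4735, -0.3238, 0.0513]
ee_rot: [-3.141, 0.0, -2.202]
force: [-0.6, 0.4, -1.6]
width: 0.0621
```

```bash
python3 -m jog '[[[0,0.0004,-0.0007,0,0,0,0.5],[0,0,0,0,0,0,0.5]]]' 15;python3 -m jog '[[[0,0,-0.0007,0,0,0,0.5],[0,0,0,0,0,0,0.5]]]' 15
```

```text
t: 32.62
eef_pos: [0.4735, -0.3234, 0.0504]
ee_rot: [-3.142, -0.0, -2.202]
force: [-0.1, -0.2, -0.8]
width: 0.0619
t: 32.88
eef_pos: [0.4735, -0.3234, 0.0503]
ee_rot: [-3.141, -0.0, -2.202]
force: [-2.4, 1.9, 6.8]
width: 0.0618
```

```bash
python3 -m jog '[[[0,0,0,0,0,0,0.86],[0,0,0,0,0,0,0.86],[0,0,0,0,0,0,0.86],[0,0,0,0,0,0,0.86],[0,0,0.03,0,0,0,0.86],[0,0,0.055,0,0,0,0.86],[0,0,0.055,0,0,0,0.86],[0,0,0.03,0,0,0,0.86],[0,0,0,0,0,0,0.86],[0,0,0,0,0,0,0.86],[0,0,0,0,0,0,0.86]]]' 15
python3 - <<'E'
from h import *
s=monitor.get_state();f=grab_frame("wrist");cv2.imwrite("pics/w15.png",f["pixels"][:,:,::-1]);np.save("w15pose.npy",np.r_[s["eef_pos"],s["ee_rot"]])
im=f["pixels"][:,:,::-1];cv2.imwrite("pics/w15z.png",cv2.resize(im[5:280,200:510],None,fx=2.5,fy=2.5,interpolation=cv2.INTER_CUBIC)[:700])
E
```

```text
t: 34.25
eef_pos: [0.4728, -0.3232, 0.2183]
ee_rot: [3.139, -0.001, -2.202]
force: [0.5, 1.1, 1.3]
width: 0.0754
```

View pics/w15z.png

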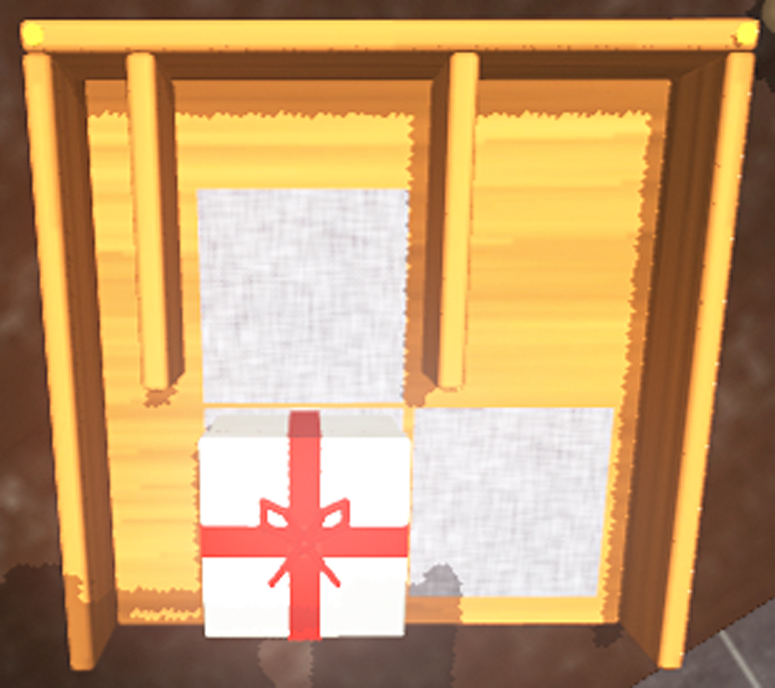

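White is back on its place to within about 1 mm. Now fetching blue.

```bash
python3 -m jog '[[[0,0,0.04,0,0,0,0.9],[0,0,0.042,0,0,0,0.9],[-0.0009,0.0494,0,0,0,-0.1181,0.9],[-0.0009,0.0494,0,0,0,-0.1181,0.9],[-0.0009,0.0494,0,0,0,-0.1181,0.9],[-0.0009,0.0494,0,0,0,-0.1181,0.9],[-0.0009,0.0494,0,0,0,-0.1181,0.9],[-0.0009,0.0494,0,0,0,-0.1181,0.9],[-0.0009,0.0494,0,0,0,-0.1181,0.9],[-0.0009,0.0494,0,0,0,-0.1181,0.9],[-0.0009,0.0494,0,0,0,-0.1181,0.9],[-0.0009,0.0494,0,0,0,-0.1181,0.9],[0,0,-0.055,0,0,0,0.9],[0,0,-0.055,0,0,0,0.9],[0,0,0,0,0,0,0.9],[0,0,0,0,0,0,0.9]]]' 15
python3 - <<'E'
from h import *
s=monitor.get_state();print(s["eef_pos"],s["ee_rot"]);f=grab_frame("wrist");cv2.imwrite("pics/w16.png",f["pixels"][:,:,::-1])
E
```

```text
t: 36.3
eef_pos: [0.4655, 0.171, 0.1933]
ee_rot: [3.141, 0.001, 2.901]
force: [-0.0, -0.5, 0.8]
width: 0.0793
[0.46550536 0.17099109 0.19327533] [3.14122882e+00 1.38960926e-03 2.90070992e+00]
```

View pics/w16.png

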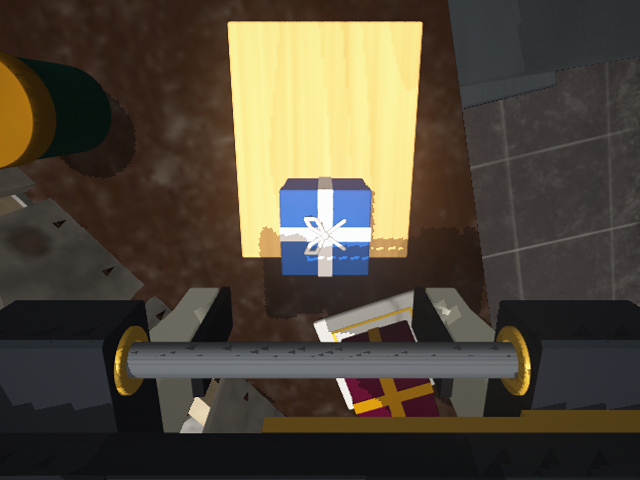

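```bash
python3 -m jog '[[[-0.0019,-0.0003,-0.05,0,0,-0.001,0.9],[0,0,-0.05,0,0,0,0.9],[0,0,-0.03,0,0,0,0.9],[0,0,-0.012,0,0,0,0.9],[0,0,0,0,0,0,0.9],[0,0,0,0,0,0,0.9],[0,0,0,0,0,0,0.9]]]' 15
python3 -m jog '[[[0,0,0,0,0,0,0.5],[0,0,0,0,0,0,0.5],[0,0,0,0,0,0,0.5],[0,0,0,0,0,0,0.5],[0,0,0,0,0,0,0.5]]]' 15
```

```text
t: 37.22
eef_pos: [0.4633, 0.1709, 0.051]
ee_rot: [3.14, 0.001, 2.899]
force: [-0.0, -0.7, 0.4]
width: 0.079
t: 37.85
eef_pos: [0.4627, 0.1704, 0.0499]
ee_rot: [3.141, 0.0, 2.899]
force: [-1.4, 0.2, 6.7]
width: 0.0621
```

```bash
python3 -m jog '[[[0,0,0.02,0,0,0,0.5],[0,0,0.05,0,0,0,0.5],[0,0,0.055,0,0,0,0.5],[0,0,0.055,0,0,0,0.5],[0,0,0.055,0,0,0,0.5],[0,0,0.04,0,0,0,0.5],[-0.0032,-0.0552,0,0,0,-0.0388,0.5],[-0.0032,-0.0552,0,0,0,-0.0388,0.5],[-0.0032,-0.0552,0,0,0,-0.0388,0.5],[-0.0032,-0.0552,0,0,0,-0.0388,0.5],[-0.0032,-0.0552,0,0,0,-0.0388,0.5],[-0.0032,-0.0552,0,0,0,-0.0388,0.5],[-0.0032,-0.0552,0,0,0,-0.0388,0.5],[-0.0032,-0.0552,0,0,0,-0.0388,0.5],[-0.0032,-0.0552,0,0,0,-0.0388,0.5],[-0.0032,-0.0552,0,0,0,-0.0388,0.5],[0,0,-0.03,0,0,0,0.5],[0,0,0,0,0,0,0.5],[0,0,0,0,0,0,0.5],[0,0,0,0,0,0,0.5]]]' 20
python3 - <<'E'
from h import *
s=monitor.get_state();f=grab_frame("wrist");cv2.imwrite("pics/w17.png",f["pixels"][:,:,::-1]);print(s["eef_pos"],s["ee_rot"])
E
```

```text
t: 40.35
eef_pos: [0.4312, -0.3813, 0.2961]
ee_rot: [3.141, 0.002, 2.513]
force: [0.1, 0.2, -0.5]
width: 0.062
[ 0.43123552 -0.38133474  0.29608136] [3.14140994e+00 2.02250610e-03 2.51269429e+00]
```

View pics/w17.png

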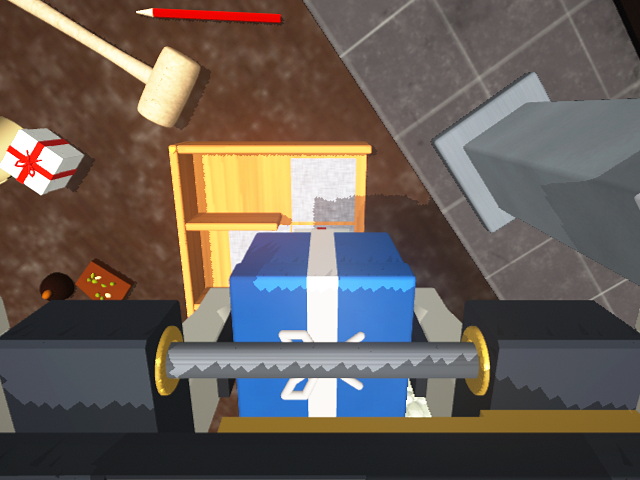

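```bash
python3 -m jog '[[[-0.0002,-0.0003,-0.03,0,0,-0.001,0.5],[0,0,-0.055,0,0,0,0.5],[0,0,-0.055,0,0,0,0.5],[0,0,-0.055,0,0,0,0.5],[0,0,-0.03,0,0,0,0.5],[0,0,-0.014,0,0,0,0.5],[0,0,-0.006,0,0,0,0.5],[0,0,-0.0015,0,0,0,0.5],[0,0,0,0,0,0,0.5],[0,0,0,0,0,0,0.5]]]' 15;python3 -m jog '[[[0,0,-0.0005,0,0,0,0.5],[0,0,0,0,0,0,0.5]]]' 15
```

```text
t: 41.65
eef_pos: [0.4309, -0.3823, 0.0491]
ee_rot: [3.141, 0.002, 2.51]
force: [-0.5, -0.5, -1.3]
width: 0.0621
t: 41.9
eef_pos: [0.4305, -0.3821, 0.048]
ee_rot: [3.142, 0.0, 2.51]
force: [-0.2, 0.8, 2.5]
width: 0.0618
```

```bash
python3 -m jog '[[[0,0,-0.0004,0,0,0,0.5],[0,0,0,0,0,0,0.9],[0,0,0,0,0,0,0.9],[0,0,0,0,0,0,0.9],[0,0,0,0,0,0,0.9],[0,0,0.03,0,0,0,0.9],[0,0,0.055,0,0,0,0.9],[0,0,0.055,0,0,0,0.9],[0.012,0.006,0.055,0,0,0,0.9],[0.012,0.006,0.006,0,0,0,0.9],[0,0,0,0,0,0,0.9],[0,0,0,0,0,0,0.9],[0,0,0,0,0,0,0.9]]]' 15
python3 - <<'E'
from h import *
s=monitor.get_state();f=grab_frame("wrist");cv2.imwrite("pics/w18.png",f["pixels"][:,:,::-1]);np.save("w18pose.npy",np.r_[s["eef_pos"],s["ee_rot"]])
im=f["pixels"][:,:,::-1];cv2.imwrite("pics/w18z.png",cv2.resize(im[110:345,150:400],None,fx=2.5,fy=2.5,interpolation=cv2.INTER_CUBIC))
E
```

```text
t: 43.52
eef_pos: [0.4536, -0.3699, 0.2469]
ee_rot: [-3.141, -0.002, 2.51]
force: [0.7, 0.0, 0.0]
width: 0.0787
```

View pics/w18z.png

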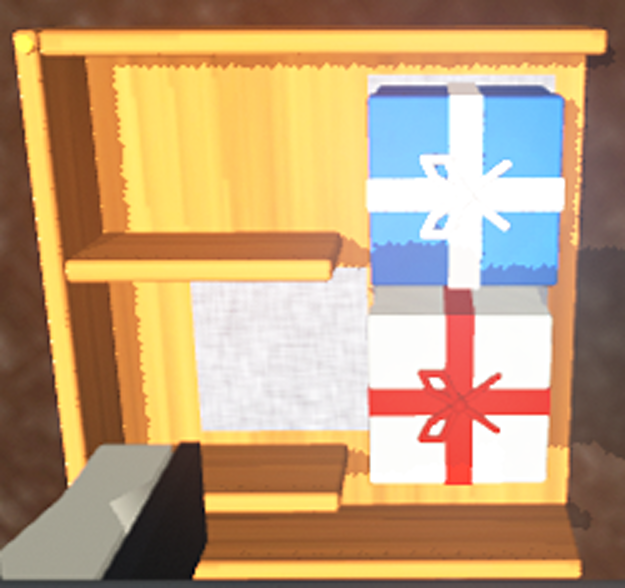

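Blue and white match the first view to about 1 mm, square in the tray. Next I'll retreat and do a final check of the slab and the bystanders.

```bash
python3 -m jog '[[[-0.03,-0.03,0.02,0,0,0,0.9],[-0.03,-0.04,0.02,0,0,0,0.9],[-0.03,-0.04,0,0,0,0,0.9],[-0.03,-0.04,0,0,0,0,0.9],[-0.03,-0.04,0,0,0,0,0.9],[0,-0.04,0,0,0,0,0.9],[0,0,0,0,0,0,0.9],[0,0,0,0,0,0,0.9],[0,0,0,0,0,0,0.9]]]' 15
python3 - <<'E'
from h import *
for n in("top","side"):
    f=grab_frame(n);cv2.imwrite(f"pics/{n}_end.png",f["pixels"][:,:,::-1])
    if n=="top":
        K,T=cam(f);im=f["pixels"];S=6
        big=cv2.resize(im,None,fx=S,fy=S,interpolation=cv2.INTER_CUBIC);hsv=cv2.cvtColor(big,cv2.COLOR_RGB2HSV)
        Ks=K.copy();Ks[0]*=S;Ks[1]*=S;Ks[0,2]+=2.5;Ks[1,2]+=2.5
        h,s,v=[hsv[...,i].astype(int) for i in range(3)]
        def o(n,m,z,r):
            q=np.zeros(h.shape,bool);x0,y0,x1,y1=r;q[y0*S:y1*S,x0*S:x1*S]=1
            m=closed(((m&q)*255).astype(np.uint8),41)
            c=max(cv2.findContours(m,cv2.RETR_EXTERNAL,cv2.CHAIN_APPROX_NONE)[0],key=cv2.contourArea)
            r=cv2.minAreaRect(ray(Ks,T,c[:,0,:],z)[:,:2].astype(np.float32)*1000);print(n,np.round(np.r_[r[0],r[1],r[2]],1))
        o("purple",((h>160)|(h<5))&(s>80)&(v<200)&(v>60),.064,(145,235,205,295))
        o("tin",(h>12)&(h<25)&(s>140)&(v>130),.091,(240,175,280,220))
        o("stamp",(v>150),.02,(305,170,335,200))
t=cv2.imread("pics/top_end.png")
a=cv2.resize(t[170:310,140:460],None,fx=2.4,fy=2.4,interpolation=cv2.INTER_CUBIC);cv2.imwrite("pics/top_endz.png",a)
E
```

```text
t: 44.7
eef_pos: [0.3045, -0.5993, 0.2883]
ee_rot: [3.142, -0.0, 2.511]
force: [0.2, 1.2, 1.1]
width: 0.0789
purple [443.5 312.4  60.3  71.8   4. ]
tin [636.5  46.   67.9  67.5  39.3]
stamp [ 670.7 -128.5   34.6   53.8   22.9]
```

View pics/top_endz.png

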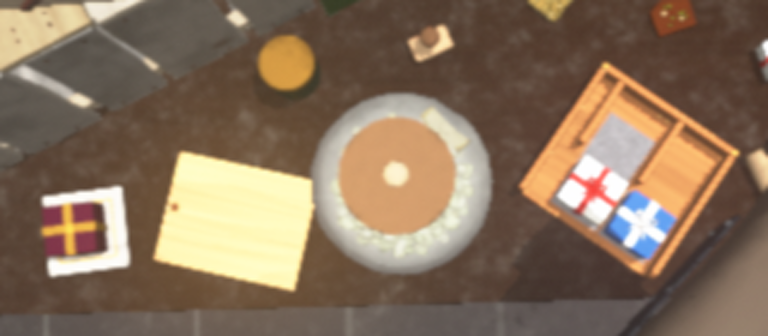

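View pics/side_end.png

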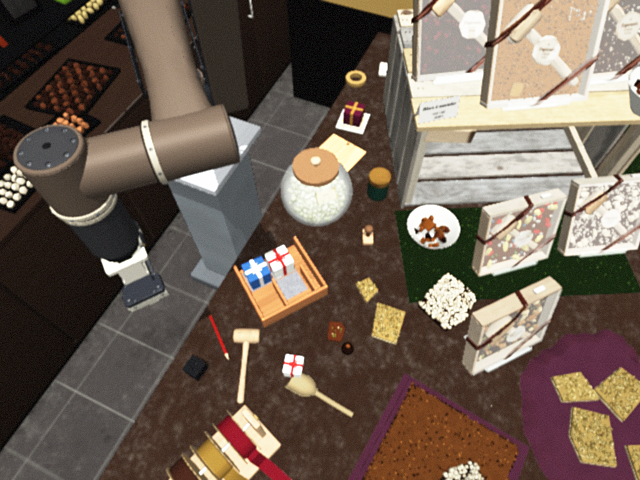

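All is in place: purple is on the slab at (443.5, 312.4) mm, and the tin and stamp are unmoved. I'm handing in.

```bash
python3 -c "
from station import job_done
print(job_done())"
```

```text
the job is handed in; nothing more can be done
None
```

The job was done in the order asked and handed in at about 45 s of the 144 s. I moved blue, then white, to the waiting board and set purple on the marble slab. Then I put white back on the front place and blue back on the side place. The gripper is open and clear of everything.

What the last checks showed:
- **Purple box:** its centre is at (443.5, 312.4) mm against a slab centre of (443.8, 312.3) mm. The outline in that top-view fit was rough (60 x 72 mm, turned 2° off the slab), so I trust the centre more than the angle.
- **White and blue boxes:** both stand upright in the tray, within about 1 mm of where they stood in the first wrist view. I placed them square to the tray edges, by eye in the picture rather than by a final angle fit.
- **Cocoa tin and date stamp:** unmoved, to within 0.6 mm.
- **Forces:** the largest I read was about 23 N, while setting white down on the board.

The checks disagreed on two things:
- **Wrist camera:** its position readings varied by 2 to 3 mm depending on which way the hand was turned. I averaged opposite views to cancel this.
- **Box angles:** the boxes first measured about 1° off the tray edges, and I put them back square to the tray rather than at that angle.

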